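# Test a planer roller spring and log its force

### The arm

A 6-joint arm with a two-finger parallel gripper is mounted at the origin on the work surface. World frame = base frame: x ahead of the robot, y to its left, z up, the work surface at z = 0. Lengths are in m, angles in rad, forces in N, time in s.
With the tool pointing down it reaches from about 0.375 to 0.975 m from the base axis. Payload 3.8 kg.
Tool frame: the origin (TCP) lies midway between the tips of the shut fingers; the grasp point (between the pads) lies 19 mm behind it; x points along the fingers, y is the direction in which the jaws open and shut, and the axes are right-handed (so a half turn about x gives the same grasp; the last joint's range is limited). The gripper opens to 88 mm and grips with 3 to 60 N. Pads are 18 mm wide; open, the fingers measure 123 mm over their backs; the gripper's body (75 mm by 187 mm) begins 45 mm behind the grasp point.
Start: joints at [-0.037, 0.264, 1.604, -0, 1.274, -0.037], TCP at [0.675, -0, 0.211] pointing down, gripper open.
Joint ranges: [-2.63, 2.63], [-0.94, 2.18], [0.31, 2.57], [-1.31, 4.45], [0, 2.66], [-2.55, 2.55]. Speed limits (rad/s): [2.57, 2.57, 3.14, 3.14, 3.14, 3.14].

### API

Orientations are given as a rotation vector (axis times angle).
In Python, from cell import manip, inverse_kinematics, cams, order gives the robot as it stands. Calls block until the motion is done:
- manip.move_pose(position, orientation): joint-space move of the TCP to a pose.
- manip.move_linear(position, rate=0.15, rot=None): straight line of the TCP; rot=None keeps the orientation; rate is the mean speed in m/s.
- manip.set_joints(angles): joint-space move.
- manip.set_gripper(opening, force=None): finger opening in m; force is the grip in N (None keeps the last); returns when the fingers have stopped.
- manip.dwell(seconds).
- inverse_kinematics(position, orientation): joint angles nearest the present ones, or None.
- manip.state(): the state.
- cams.capture(name): name is "scene" or "side" or "wrist"; returns a dict with "image" (400x640x3 uint8, blue, green, red), "z_map" (400x640 float32, m along the optical axis (not along the pixel's ray), 0 where there is no reading), "intrinsics" (3x3 intrinsics, pixels), "k1" (the pictures are not rectified: a ray, as slopes to the right and down, at radius r is drawn at 1 + k1 r^2 times it, then the intrinsics apply), "position" and "orientation" of the camera in the world; the wrist camera has in their place "T_tool_cam" (4x4, takes a point from camera to tool coordinates, whose origin is the TCP and whose axes are the tool frame's). Camera axes: x right, y down, z forward; pixel columns grow to the right and rows downward; lengths in m; the calibration is good to about 2 mm. A picture is of the moment at which its call begins: read the wrist's pose just before it.
A pose or a line that the arm cannot do raises manip.IKError and nothing moves.
- order.close_job(): hands the job in, once; it reports no verdict.
The state is a dict: "clock": time; "joint_pos": joint angles; "joint_velocities": joint speeds; "tau": joint torques, N m; "tool_pos": TCP position; "tcp_rot": TCP orientation; "contact_force": force on the tool from outside, world axes, zero at the start; "moment": the same for the moment, N m; "gripper_width": finger opening in m.
Only numpy, scipy, OpenCV 4.12 (cv2) and the standard library are available. Lean on these libraries where they do the work, as an engineer would, in place of code of your own. Each camera call takes 0.05 s, during which the arm holds its last target.

### The job

Take the spring unit out of the grey tray, lay it in the sloping wooden rest with its base down against the lip and let go to change your hold, then stand it gently upright in the middle of the round tester plate and let go. Press its cap straight down from above until the cap's top is level with the lower edge of the red height mark, hold it there for a second without pressing noticeably past it, and release it. Finally slide the blue carriage until its index is in line with the red needle, which has stayed at the highest force, and leave the spring standing on the plate; do not move the height mark or the jar, hammer and offcut.

Things in the scene. Friction and masses are not known exactly. Their poses are not given: they have to be found in the camera images.
- spring: Spring unit, 140 mm long, 0.2-0.3 kg. Origin: centre of its base's underside; z runs along it to the cap. Dark steel base 44x44x8 mm; yellow sleeve, 30 mm square, 8 to 72 mm along z, the rigid part to grip, flats square to x and y; coil 38 mm across, 72 to 128 mm; cap. Starts lying flat in the tray, cap end away from the robot (z level, near the tray's x), axis 22 mm over the tray floor.
- sleeve (a point): Point on the spring unit's axis inside the yellow sleeve, 40 mm from the base's underside: a good place to grip.
- cap_top (a point): Centre of the top face of the unit's round steel cap (44 mm across, 12 mm thick); 140 mm from the base's underside when not pressed. The cap can be pressed up to 34 mm towards the base against the coil, about 0.5 N per mm, and springs back.
- tray: Open grey plastic tray, fixed, outside 210 (x) x 160 (y) x 45 mm high, walls and floor 5 mm; origin at the centre of its underside.
- rest: Fixed wooden sloping rest, foot 170 x 80 x 12 mm, origin at the centre of its underside, about 120 mm high. A rib 24 mm wide, 135 mm long, climbs at 35 degrees to the rest's +x (away from the robot). At its low end a lip 66 mm wide stands 30 mm square off the rib, with two cheeks 14 mm long, 54 mm apart, around the unit's 44 mm base. Fingers can straddle the rib.
- rest_seat (a point): Where the centre of the spring unit's base underside lies when the unit rests in the sloping rest (58 mm over the work surface, 22 mm square off the rib, against the lip); the unit's z axis then points up the slope at 35 degrees towards the rest's +x.
- tester: Fixed green spring tester, base 190 (x) x 245 (y) x 30 mm; origin on its underside, 5 mm to +y of the middle. Round plate at x 0, y +70 mm; steel gauge post, 14 mm thick, 205 mm high, at x +60, y +70 mm; white force scale along x at y -37 mm, divisions 5 mm; carriage track beside it at y -87 mm. The +x side is away from the robot.
- plate_top (a point): Centre of the top of the round steel tester plate, 80 mm across, 50 mm over the work surface. The plate stands on stiff springs and sinks 0.5 mm per newton (12 mm at most); ten times this sinking is shown on the scale.
- mark (a point): Tip of the red height mark, at its lower edge, on a clamp on the gauge post, 25 mm to the far side (tester's +x) of the plate's axis; its height differs from run to run (155 to 171 mm over the work surface). The cap's top must be pressed level with it. The clamp (friction-held) must not be moved.
- red_needle (a point): Tip of the red drag needle on the force scale, 38 mm up; it cannot be touched. The plate pushes it to the tester's +x, 5 mm per newton, and it stays at the highest force reached. Starts at tester x -60 mm; setting the unit down gently takes it 10 to 30 mm along (it must stay under 40), pressing to the mark to between 45 and 95 mm.
- index (a point): Tip of the blue carriage's index, level with the scale's edge; 27 mm to the tester's +y of the grip block's middle. To be brought to the same tester x as red_needle.
- carriage_grip (a point): Middle of the carriage's blue grip block, 16 mm (along x) x 22 mm (along y) x 34 mm high, its top 84 mm over the work surface, this point 68 mm over it.
- carriage (a joint): Position of the carriage along its track, m, growing to the tester's +x; 0 to 0.12; at 0 the index is at tester x -60 mm. It stays where it is left (about 1.5 N of friction).
- jar: Bystander: closed amber jar, 70 mm across, 100 mm high, origin at the centre of its underside.
- hammer: Bystander: hammer lying on the table, handle towards the robot.
- offcut: Bystander: wooden offcut 60 x 150 x 30 mm lying on the table, origin at the centre of its underside.
There are look-alikes about, which are no part of the job. Leave any pink or turquoise look-alike of the spring alone.

How it is judged:
On the way, in this order (a step that is already met when the one before it is completed fails the run):
1. the spring unit lies in the sloping rest, base against the lip, with the fingers off it (distance between spring and rest_seat below 0.015 m and angle between spring's own z axis and vertical between 0.83 and 1.1 rad and contact force between the fingers and spring below 0.1 N and linear speed of spring below 0.02 m/s), for 0.2 s.
2. the spring unit stands upright in the middle of the plate (within 12 mm), let go, and was set down gently (red needle under 40 mm along) (angle between spring's own z axis and vertical below 0.06 rad and horizontal distance between spring and plate_top below 0.012 m and z of spring in the frame of plate_top between -0.004 and 0.004 m and contact force between the fingers and spring below 0.1 N and linear speed of spring below 0.02 m/s and x of red_needle in the frame of tester below -0.02 m), for 0.2 s.
3. the cap's top is held level with the mark within 3 mm for 0.6 s, the unit upright on the plate (z of cap_top in the frame of mark between -0.003 and 0.003 m and angle between spring's own z axis and vertical below 0.08 rad and horizontal distance between spring and plate_top below 0.015 m), for 0.6 s.
At the end, for the whole second after the job is handed in: the carriage's index is within 5 mm of the red needle along the scale; the spring unit stands upright (within 0.06 rad), released and uncompressed, within 12 mm of the middle of the plate; all at rest (x of index in the frame of red_needle between -0.005 and 0.005 m and angle between spring's own z axis and vertical below 0.06 rad and horizontal distance between spring and plate_top below 0.012 m and z of spring in the frame of plate_top between -0.004 and 0.004 m and contact force between the fingers and spring below 0.1 N and contact force between the fingers and anything else below 0.1 N and linear speed of spring below 0.02 m/s and distance between cap_top and spring above 0.137 m and velocity of joint carriage below 0.005 m/s); the robot touches nothing.
It fails at once if the cap is pressed more than 7 mm below the mark while on the plate (z of cap_top in the frame of mark below -0.007 m and horizontal distance between cap_top and plate_top below 0.03 m and distance between cap_top and spring below 0.13 m).
It fails at once if the height mark is moved by more than 4 mm (distance of mark from where it was at the start of the episode above 0.004 m).
It fails at once if the jar, hammer or offcut is moved by more than 20 mm (distance of any of jar, hammer, offcut from where it was at the start of the episode above 0.02 m).
It also fails if it takes over 72 s, if anything falls off the work surface, if the arm or the gripper's body presses on something with over 40 N, if the wrist force passes 120 N, or if a joint passes its speed limit or range.

## Working session

There is one attempt and no reset: what is moved stays moved. The work goes in short steps, each a Python script; the robot and the scene stay as the last script left them, time stands still between calls to the robot, and variables do not carry over. Pictures are saved under pics/ and viewed, and the job is handed in when it is done.

```bash
ls; mkdir -p pics
python3 - <<'E'
from cell import manip, inverse_kinematics, cams, order
import cv2, numpy as np, pickle
s=manip.state(); print({k:np.round(v,3) for k,v in s.items()})
for n in ["scene","side","wrist"]:
    c=cams.capture(n); cv2.imwrite(f"pics/{n}0.png",c["image"])
    pickle.dump(c,open(f"{n}0.pkl","wb"))
    print(n,c["intrinsics"].tolist(),c["k1"],c.get("position"),c.get("orientation"),c.get("T_tool_cam"))
E
```

```text
pics
{'clock': np.float64(0.0), 'joint_pos': array([-0.037,  0.265,  1.605, -0.   ,  1.274, -0.037]), 'joint_velocities': array([-0.   , -0.   ,  0.001,  0.   , -0.   , -0.001]), 'tau': array([-1.0000e-03, -5.0211e+01, -3.5687e+01,  7.3000e-02,  2.9000e-02,
       -0.0000e+00]), 'tool_pos': array([0.674, 0.   , 0.21 ]), 'tcp_rot': array([ 1.208,  1.211, -1.211]), 'contact_force': array([-0.583,  0.275, -0.032]), 'moment': array([ 0.022, -0.028,  0.029]), 'gripper_width': np.float64(0.088)}
scene [[443.36554769588366, 0.0, 325.04007055617086], [0.0, 443.36554769588366, 203.93419387409625], [0.0, 0.0, 1.0]] -0.10580888222948848 [1.54503332 0.38222519 0.77399692] [-1.31843961 -1.97142797  1.06582343] None
side [[377.77455081908937, 0.0, 318.6302806349207], [0.0, 377.77455081908937, 198.26777605705712], [0.0, 0.0, 1.0]] -0.053951483821540816 [ 0.47145295 -0.81214962  0.89131152] [-2.32727425  0.18118341 -0.06390265] None
wrist [[305.50221584256263, 0.0, 322.8290171701614], [0.0, 305.50221584256263, 203.05844879939946], [0.0, 0.0, 1.0]] 0.011352294812098589 None None [[-6.39750075e-04 -2.91804847e-01  9.56477664e-01 -1.73826431e-01]
 [ 9.99999793e-01 -1.28103689e-04  6.29778079e-04  5.65913066e-04]
 [-6.12439787e-05  9.56477870e-01  2.91804868e-01 -7.47755390e-02]
 [ 0.00000000e+00  0.00000000e+00  0.00000000e+00  1.00000000e+00]]
```

View pics/scene0.png

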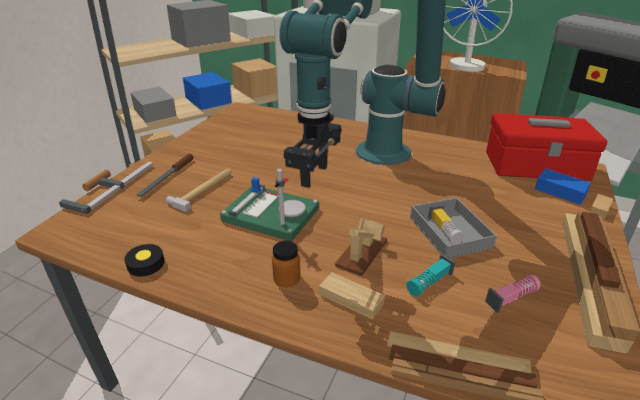

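View pics/side0.png

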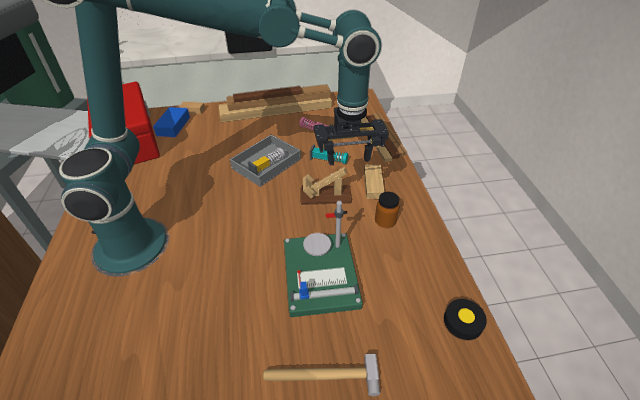

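View pics/wrist0.png

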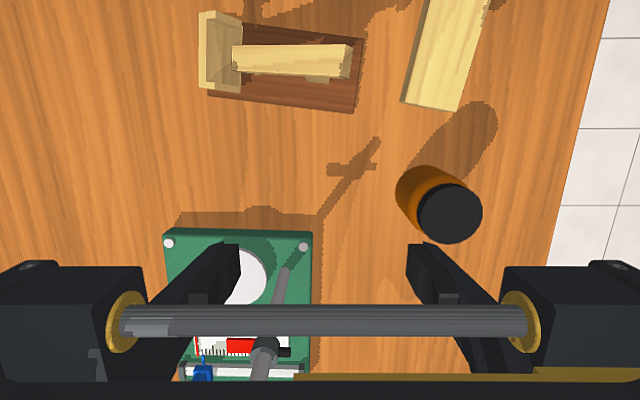

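```bash
cat > h.py <<'E'
import numpy as np, cv2, pickle
from scipy.spatial.transform import Rotation as R
def cam_T(c,s=None):
    T=np.eye(4)
    if "T_tool_cam" in c and c["T_tool_cam"] is not None:
        A=np.eye(4);A[:3,:3]=R.from_rotvec(s["tcp_rot"]).as_matrix();A[:3,3]=s["tool_pos"]
        return A@c["T_tool_cam"]
    T[:3,:3]=R.from_rotvec(c["orientation"]).as_matrix();T[:3,3]=c["position"]
    return T
def slopes(c,uv):
    uv=np.asarray(uv,float).reshape(-1,1,2)
    return cv2.undistortPoints(uv,c["intrinsics"],np.array([c["k1"],0,0,0.])).reshape(-1,2)
def cloud(c,T):
    h,w=c["z_map"].shape
    u,v=np.meshgrid(np.arange(w),np.arange(h))
    s=slopes(c,np.stack([u,v],-1).reshape(-1,2)).reshape(h,w,2)
    z=c["z_map"]
    P=np.stack([s[...,0]*z,s[...,1]*z,z],-1)@T[:3,:3].T+T[:3,3]
    P[z<=0]=np.nan
    return P
def plane(c,T,uv,z):
    s=slopes(c,uv); d=np.c_[s,np.ones(len(s))]@T[:3,:3].T
    t=(z-T[2,3])/d[:,2]
    return T[:3,3]+d*t[:,None]
def ray(c,T,uv):
    s=slopes(c,uv); d=np.c_[s,np.ones(len(s))]@T[:3,:3].T
    return T[:3,3],d/np.linalg.norm(d,axis=1)[:,None]
def tri(rays):
    A=0;b=0
    for o,d in rays:
        M=np.eye(3)-np.outer(d,d);A=A+M;b=b+M@o
    p=np.linalg.solve(A,b)
    return p,[np.linalg.norm((np.eye(3)-np.outer(d,d))@(p-o)) for o,d in rays]
def hsv(c): return cv2.cvtColor(c["image"],cv2.COLOR_BGR2HSV)
def ortho(P,img,x0,x1,y0,y1,res,zmin,zmax,fn):
    # top-down coloured map: rows = x decreasing (far up), cols = y decreasing
    H=int((x1-x0)/res);W=int((y1-y0)/res);o=np.zeros((H,W,3),np.uint8);zb=np.full((H,W),-9.)
    p=P.reshape(-1,3);q=img.reshape(-1,3);m=np.isfinite(p[:,0])&(p[:,2]>zmin)&(p[:,2]<zmax);p=p[m];q=q[m]
    i=((x1-p[:,0])/res).astype(int);j=((y1-p[:,1])/res).astype(int)
    k=(i>=0)&(i<H)&(j>=0)&(j<W);i,j,p,q=i[k],j[k],p[k],q[k]
    for t in np.argsort(p[:,2]): o[i[t],j[t]]=q[t]
    cv2.imwrite(fn,o)
E
python3 - <<'E'
from h import *
s={"tcp_rot":np.array([1.208,1.211,-1.211]),"tool_pos":np.array([.674,0,.21])}
C={n:pickle.load(open(f"{n}0.pkl","rb")) for n in ["scene","side","wrist"]}
from cell import manip
s=manip.state();pickle.dump(s,open("s0.pkl","wb"))
allP=[];allC=[]
for n in C:
    c=C[n];P=cloud(c,cam_T(c,s));H=hsv(c)
    ok=np.isfinite(P[...,0])
    def rep(name,m):
        m=m&ok
        if m.sum()<5: return
        p=P[m];print(n,name,m.sum(),"med",np.round(np.median(p,0),3),"min",np.round(np.percentile(p,2,axis=0),3),"max",np.round(np.percentile(p,98,axis=0),3))
    x,y,z=P[...,0],P[...,1],P[...,2]
    ws=(x>.3)&(x<1.1)&(y>-.6)&(y<.7)&(z>-.02)
    h,S,V=H[...,0],H[...,1],H[...,2]
    rep("table",ws&(z<.012))
    rep("yellow",ws&(h>20)&(h<32)&(S>200)&(V>120)&(z<.2))
    rep("green",ws&(h>55)&(h<85)&(S>100)&(z<.06))
    rep("red",ws&((h<5)|(h>175))&(S>200)&(z<.2)&(z>.03))
    rep("blue",ws&(h>105)&(h<125)&(S>150)&(z<.1)&(z>.03)&(y<.1))
    ortho(P,c["image"],.35,1.05,-.3,.5,.0015,.0,.25,f"pics/o_{n}.png")
E
```

```text
scene table 61975 med [ 0.757  0.161 -0.001] min [ 0.326 -0.566 -0.008] max [0.985 0.673 0.011]
scene green 442 med [ 0.648 -0.15   0.025] min [ 0.493 -0.309  0.004] max [ 0.661 -0.073  0.032]
scene blue 101 med [ 0.513 -0.277  0.058] min [ 0.503 -0.29   0.039] max [ 0.521 -0.266  0.083]
side table 51686 med [ 0.663 -0.274  0.001] min [ 0.311 -0.565 -0.003] max [0.971 0.621 0.006]
side yellow 303 med [ 0.887 -0.39   0.034] min [ 0.397 -0.418  0.021] max [0.915 0.314 0.045]
side green 2962 med [ 0.555 -0.205  0.031] min [ 0.47  -0.323  0.011] max [ 0.65  -0.09   0.034]
side red 31 med [ 0.597 -0.127  0.162] min [ 0.5   -0.205  0.038] max [ 0.608 -0.119  0.164]
side blue 122 med [ 0.505 -0.288  0.065] min [ 0.494 -0.292  0.041] max [ 0.515 -0.271  0.087]
wrist table 130822 med [0.659 0.039 0.   ] min [ 0.316 -0.289 -0.001] max [0.972 0.184 0.003]
wrist green 6729 med [ 0.601 -0.107  0.03 ] min [ 0.476 -0.299  0.009] max [ 0.657 -0.075  0.032]
wrist red 412 med [ 0.6   -0.124  0.162] min [ 0.501 -0.242  0.039] max [ 0.613 -0.117  0.163]
wrist blue 313 med [ 0.51  -0.268  0.05 ] min [ 0.499 -0.282  0.04 ] max [ 0.52  -0.251  0.062]
```

Run:
```python
import cv2,numpy as np
a=[cv2.imread(f"pics/o_{n}.png") for n in ["scene","side"]]
cv2.imwrite("pics/oo.png",cv2.resize(np.hstack(a),None,fx=.75,fy=.75,interpolation=cv2.INTER_AREA))
```

```text
(no output)
```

View pics/oo.png

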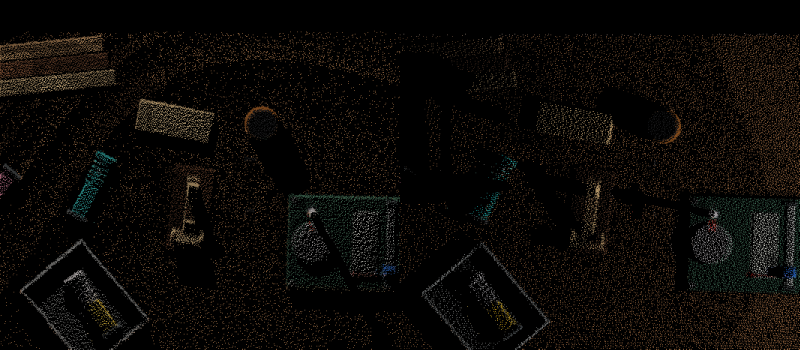

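```bash
cat > look.py <<'E'
import sys
from h import *
from cell import manip, inverse_kinematics, cams
def shot(name,cam="wrist"):
    s=manip.state(); c=cams.capture(cam); T=cam_T(c,s)
    cv2.imwrite(f"pics/{name}.png",c["image"]); pickle.dump((c,s,T),open(f"{name}.pkl","wb"))
    return c,s,T
E
python3 - <<'E'
from look import *
s=manip.state()
rot=s["tcp_rot"]
manip.move_pose([.47,.20,.26],rot)
c,s,T=shot("w1"); print(s["clock"],s["tool_pos"])
E
```

```text
1.2667 [0.47071194 0.19957403 0.25993174]
```

View pics/w1.png

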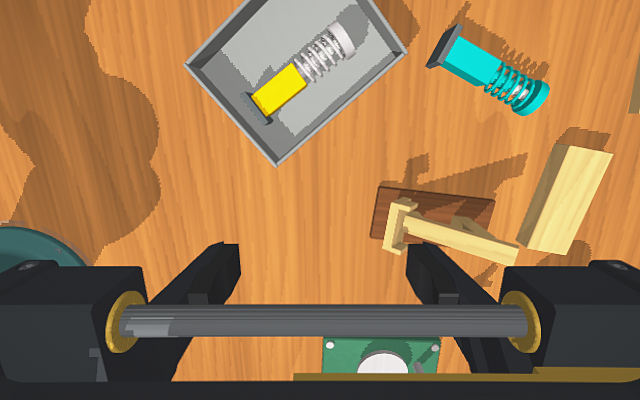

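Run:
```python
from look import *
c,s,T=pickle.load(open("w1.pkl","rb")); c0=pickle.load(open("wrist0.pkl","rb")); s0=pickle.load(open("s0.pkl","rb"))
P=cloud(c,T);H=hsv(c);h,S,V=[H[...,i] for i in range(3)]
x,y,z=[P[...,i] for i in range(3)]
m=(h>20)&(h<34)&(S>180)&(V>120)&(y>.2)&(x<.55)
m=cv2.morphologyEx(m.astype(np.uint8),cv2.MORPH_OPEN,np.ones((3,3)))>0
p=P[m];print("yellow n",len(p),np.percentile(p[:,2],[5,50,90,98]))
t=p[(p[:,2]>.037)]
r=cv2.minAreaRect((t[:,:2]*1000).astype(np.float32));print("top rect mm",r)
# pixel corners on plane z=.042
cn=max(cv2.findContours(m.astype(np.uint8),0,1)[0],key=cv2.contourArea)
q=plane(c,T,cn.reshape(-1,2),.042)
print("contour rect",cv2.minAreaRect((q[:,:2]*1000).astype(np.float32)))
# base (dark) and cap bright pts along axis
reg=(x>.3)&(x<.62)&(y>.18)&(y<.48)&(z>.02)&(z<.06)
a=P[reg];print("regz",len(a))
# rest
for cc,TT,n in [(c,T,"w1"),(c0,cam_T(c0,s0),"w0")]:
    P=cloud(cc,TT);H=hsv(cc);h,S,V=[H[...,i] for i in range(3)];x,y,z=[P[...,i] for i in range(3)]
    R0=(x>.52)&(x<.8)&(y>.05)&(y<.22)
    f=R0&(z>.008)&(z<.016)&(V<140)
    f=cv2.morphologyEx(f.astype(np.uint8),cv2.MORPH_OPEN,np.ones((3,3)))>0
    print(n,"foot",f.sum(),cv2.minAreaRect((P[f][:,:2]*1000).astype(np.float32)))
    u=R0&(z>.02)
    q=P[u];print(n,"upper",len(q),np.round(np.percentile(q,[1,99],axis=0),3))
    # rib top points: z rising with x; robust: fit plane to points z>.06 
    print("zmax",np.nanpercentile(q[:,2],[50,90,99]))
    pickle.dump(q,open(f"rest_{n}.pkl","wb"))
```

```text
yellow n 1432 [0.03890974 0.04205566 0.04319254 0.04382869]
top rect mm ((417.0994567871094, 297.1602783203125), (63.619056701660156, 29.225994110107422), 36.51640701293945)
contour rect ((417.843505859375, 296.2791748046875), (63.435916900634766, 31.193147659301758), 36.44206619262695)
regz 7481
w1 foot 1331 ((644.3858642578125, 141.0477752685547), (34.10564041137695, 135.0735321044922), 83.27510070800781)
w1 upper 13463 [[0.521 0.088 0.022]
 [0.798 0.22  0.379]]
zmax [0.31384671 0.37628791 0.37936604]
w0 foot 3712 ((630.91015625, 120.06626892089844), (79.58387756347656, 168.22525024414062), 83.25154876708984)
w0 upper 9724 [[0.557 0.083 0.024]
 [0.799 0.176 0.117]]
zmax [0.05545781 0.10592795 0.11678413]
```

```bash
python3 - <<'E'
from look import *
c=pickle.load(open("wrist0.pkl","rb")); s0=pickle.load(open("s0.pkl","rb"))
c1,s1,T1=pickle.load(open("w1.pkl","rb"))
psi=np.deg2rad(-6.75);o=np.array([.6309,.1201,0])
Rz=R.from_rotvec([0,0,psi]).as_matrix()
cs=pickle.load(open("side0.pkl","rb"));cc=pickle.load(open("scene0.pkl","rb"))
for n,c,T in [("w0",c,cam_T(c,s0)),("w1",c1,T1),("side",cs,cam_T(cs)),("scene",cc,cam_T(cc))]:
    P=cloud(c,T);q=(P-o)@Rz
    f=(abs(q[...,0])<.12)&(abs(q[...,1])<.06)&(q[...,2]>.003)&(q[...,2]<.2)
    q=q[f]*1000
    print(n,len(q))
    W=np.zeros((300,520,3),np.uint8)
    if True:
        for a in q[np.argsort(-q[:,1])]:
            i=int(280-a[2]*2);j=int(260+a[0]*2)
            if 0<=i<300 and 0<=j<520: W[i,j]=(0,int(128+a[1]*3) if abs(a[1])<40 else 0,255)
        cv2.imwrite(f"pics/prof_{n}.png",W)
    b=q[(abs(q[:,1])<9)&(q[:,0]>-45)&(q[:,2]>30)]
    for lo in range(-90,90,10):
        k=q[(abs(q[:,1])<9)&(q[:,0]>=lo)&(q[:,0]<lo+10)&(q[:,2]>20)]
        if len(k)>3: print(lo,len(k),np.round(np.percentile(k[:,2],[10,50,90,99]),1),end=';')
    print()
E
python3 -c "
import cv2,numpy as np
a=[cv2.imread(f'pics/prof_{n}.png') for n in ['w0','side','scene','w1']]
cv2.imwrite('pics/prof.png',cv2.resize(np.vstack([np.hstack(a[:2]),np.hstack(a[2:])]),(800,462)))"
```

```text
w0 12491
-80 101 [59.2 61.1 62.7 63.7];-70 278 [55.6 60.7 64.4 65.3];-60 287 [41.5 47.5 53.1 55.1];-50 152 [41.2 44.2 46.9 47.8];-40 164 [48.4 51.4 54.2 55.1];-30 176 [55.3 58.2 60.9 61.8];-20 189 [62.3 65.7 68.1 69.6];-10 197 [69.5 72.4 75.4 76.6];0 211 [76.7 79.6 82.3 83.5];10 231 [83.6 86.5 89.2 90.7];20 241 [90.5 93.5 96.2 97.3];30 265 [ 97.6 100.5 103.3 104.6];40 288 [104.6 107.7 110.5 111.9];50 313 [111.7 114.5 117.4 118.6];60 205 [108.4 112.5 116.6 118.2];
w1 7256
-80 91 [58.6 61.1 63.4 64.8];-70 70 [55.4 62.  64.9 65.6];-60 57 [40.8 45.3 51.2 53.2];-50 115 [41.7 44.7 47.9 49.2];-40 113 [49.  51.8 54.5 55.8];-30 129 [55.8 58.6 61.6 63. ];-20 125 [62.9 65.1 68.1 69.3];-10 135 [69.  71.9 75.  76. ];0 144 [76.1 79.1 82.  83.8];10 149 [83.  86.2 88.7 90.5];20 244 [28.7 91.2 95.7 97.4];30 165 [ 97.3 100.3 103.2 104.7];40 185 [104.1 107.3 110.5 112.6];50 179 [111.2 114.5 117.2 118.1];
side 1316
-80 8 [60.7 62.1 64.9 65.9];-70 8 [51.1 57.7 60.2 60.3];-60 9 [42.  43.2 46.8 48.7];-50 10 [43.4 46.7 49.4 49.7];-40 10 [50.9 53.9 58.1 58.5];-30 12 [57.8 61.1 64.3 64.8];-20 10 [65.1 67.3 69.9 71.3];-10 11 [72.8 75.2 78.2 79.4];0 14 [77.2 81.4 85.3 86.6];10 10 [84.8 89.  91.  92.8];20 14 [ 90.5  94.6  97.6 100.6];30 16 [ 52.2 101.3 104.7 106.5];40 13 [ 71.9 107.8 110.9 112.1];50 10 [113.1 116.6 117.9 118.1];60 5 [108.  112.4 113.1 113.3];
scene 1585
-70 38 [50.9 57.6 63.1 65.5];-60 28 [40.3 46.1 51.9 56.7];-50 8 [21.2 41.9 43.5 43.9];-40 6 [25.6 36.4 48.7 48.9];-30 34 [22.3 31.3 38.1 59.7];-20 7 [28.2 51.1 64.5 65.2];10 5 [70.7 80.9 87.6 87.8];20 13 [42.7 59.4 88.7 91.5];30 21 [ 25.9  59.   93.5 101.2];40 77 [ 29.7  61.6  86.4 105.2];50 92 [ 27.6  52.8  88.1 115.6];60 31 [107.2 111.  115.5 117.2];
```

View pics/prof.png

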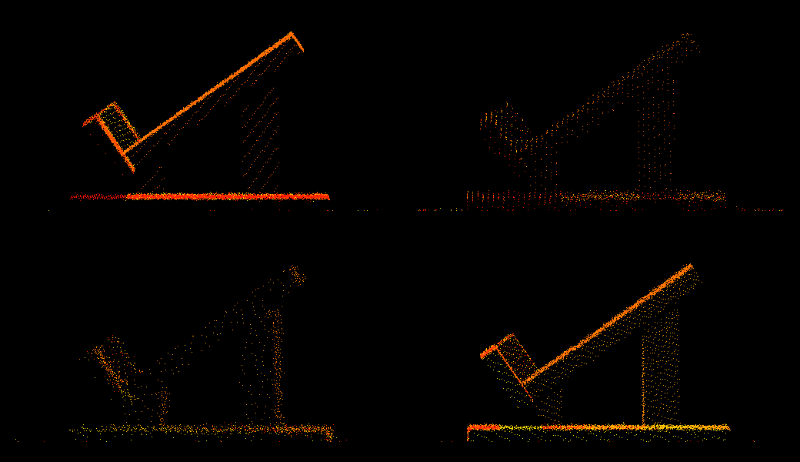

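```bash
cat >> h.py <<'E'
def orient(x,z):
    x=np.asarray(x,float);x=x/np.linalg.norm(x);z=np.asarray(z,float);z=z-x*(x@z);z/=np.linalg.norm(z)
    return R.from_matrix(np.c_[x,np.cross(z,x),z]).as_rotvec()
def tcp(g,x,off=.019):
    x=np.asarray(x,float);return np.asarray(g)+off*x/np.linalg.norm(x)
# spring in tray
SL=np.array([.4173,.2968]);YA=np.deg2rad(36.5);A0=np.array([np.cos(YA),np.sin(YA),0])
# rest
PSI=np.deg2rad(-6.75);HR=np.array([np.cos(PSI),np.sin(PSI),0]);SEAT=np.array([.5671,.1276,.058])
a35=np.deg2rad(35);AR=np.cos(a35)*HR+np.array([0,0,np.sin(a35)])
NR=-np.sin(a35)*HR+np.array([0,0,np.cos(a35)])
E
python3 - <<'E'
from look import *
c=pickle.load(open("wrist0.pkl","rb")); s0=pickle.load(open("s0.pkl","rb"));T=cam_T(c,s0)
c1,s1,T1=pickle.load(open("w1.pkl","rb"))
# tray walls in spring frame
P=cloud(c1,T1);w=(P[...,2]>.04)&(P[...,2]<.05)&(P[...,1]>.18)&(P[...,0]<.56)
q=P[w];d=q[:,:2]-SL;al=d@A0[:2];la=d@np.array([-A0[1],A0[0]])
k=abs(al)<12;print("lat of wall tops near sleeve",np.round(np.unique(np.round(la[k]*1000/4)*4),0))
k=abs(la)<15;print("along",np.unique(np.round(al[k]*1000/4)*4))
# tester
P=cloud(c,T);H=hsv(c);h,S,V=[H[...,i] for i in range(3)]
g=(h>50)&(h<90)&(S>80)&(P[...,2]>.024)&(P[...,2]<.036)&(P[...,0]>.4)&(P[...,0]<.72)&(P[...,1]<-.05)
print("green rect",cv2.minAreaRect((P[g][:,:2]*1000).astype(np.float32)))
cs=pickle.load(open("side0.pkl","rb"));Ts=cam_T(cs);Ps=cloud(cs,Ts);Hs=hsv(cs);h,S,V=[Hs[...,i] for i in range(3)]
g=(h>50)&(h<90)&(S>80)&(Ps[...,2]>.022)&(Ps[...,2]<.038)&(Ps[...,0]>.4)&(Ps[...,0]<.72)&(Ps[...,1]<-.05)
print("green rect side",cv2.minAreaRect((Ps[g][:,:2]*1000).astype(np.float32)))
for n,PP in [("w0",P),("side",Ps)]:
    g=(PP[...,2]>.046)&(PP[...,2]<.055)&(PP[...,0]>.48)&(PP[...,0]<.62)&(PP[...,1]>-.19)&(PP[...,1]<-.07)
    cen,r=cv2.minEnclosingCircle((PP[g][:,:2]*1000).astype(np.float32));print(n,"plate",g.sum(),cen,r)
# IK
z=np.array([0,0,1.])
def ik(nm,g,x,zz):
    o=orient(x,zz);p=tcp(g,x);j=inverse_kinematics(p,o);print(nm,np.round(p,3),None if j is None else np.round(j,2))
ik("tray",[*SL,.029],-z,-A0)
ik("traypre",[*SL,.13],-z,-A0)
ik("rest",SEAT+.04*AR,-NR,-AR)
ik("restpre",SEAT+.04*AR+.1*NR,-NR,-AR)
d=np.deg2rad(75);x=np.cos(d)*HR-np.sin(d)*z
ik("regrip",SEAT+.04*AR,x,-AR)
for az in (0,-20,-40,20,40):
  for dd in (10,20,25):
    d=np.deg2rad(dd);a=np.deg2rad(az);x=np.array([np.cos(d)*np.cos(a),np.cos(d)*np.sin(a),-np.sin(d)])
    ik(f"plate{az},{dd}",[.557,-.125,.092],x,-z)
    ik(f" up",[.557,-.125,.25],x,-z)
E
```

```text
lat of wall tops near sleeve [-72. -68. -64. -60. -56. -52. -48. -44. -40. -36. -32. -28. -24. -20.
 -16. -12.  -8.  -4.  -0.   4.   8.  12.  16.  20.  24.  28.  32.  36.
  40.  44.  48.  52.  56.  60.  64.  68.  72.  76.  80.  84.  88.  92.
  96.]
along [-72. -68. -64. -60. -56. -52. -48. -44. -40. -36. -32. -28. -24. -20.
 -16. -12.  -8.  -4.  -0.   4.   8.  12.  16.  20.  24.  28.  32.  36.
  40.  44.  48.  52.  56.  60.  64.  68.  72.  76.  80.  84.  88.  92.
  96. 100. 104. 108. 112. 116. 120. 124. 128. 132. 136. 140. 144.]
green rect ((563.2022094726562, -191.40640258789062), (230.6367645263672, 188.0692138671875), 88.1936264038086)
green rect side ((560.31591796875, -201.29898071289062), (243.83584594726562, 187.13526916503906), 88.19095611572266)
w0 plate 1361 (577.8672485351562, -127.53431701660156) 42.605831146240234
side plate 495 (571.3599853515625, -125.22819519042969) 49.06907653808594
tray [0.417 0.297 0.01 ] [ 0.57  0.18  2.12 -0.    0.84  1.5 ]
traypre [0.417 0.297 0.111] [ 0.57  0.04  2.05 -0.    1.05  1.5 ]
rest [0.61  0.122 0.065] None
restpre [0.554 0.129 0.147] 
[... 1031 characters left out ...]
74  1.22 -0.93]
plate20,20 [ 0.574 -0.119  0.086] [-0.83  0.29  2.49  1.81  1.11 -1.2 ]
 up [ 0.574 -0.119  0.244] [-0.83 -0.13  2.46  1.57  1.05 -0.69]
plate20,25 [ 0.573 -0.119  0.084] [-0.8   0.21  2.49  1.75  1.   -1.09]
 up [ 0.573 -0.119  0.242] [-0.8  -0.18  2.43  1.46  0.98 -0.55]
plate40,10 [ 0.571 -0.113  0.089] [-0.92  0.55  2.25  1.47  1.42 -1.23]
 up [ 0.571 -0.113  0.247] [-0.92  0.2   2.27  1.42  1.46 -0.89]
plate40,20 [ 0.571 -0.114  0.086] [-0.89  0.41  2.27  1.4   1.26 -1.09]
 up [ 0.571 -0.114  0.244] [-0.89  0.09  2.25  1.3   1.34 -0.74]
plate40,25 [ 0.57  -0.114  0.084] [-0.86  0.35  2.27  1.35  1.19 -1.01]
 up [ 0.57  -0.114  0.242] [-0.86  0.04  2.23  1.23  1.29 -0.65]
```

Run:
```python
from look import *
z=np.array([0,0,1.])
def ik(nm,g,x,zz):
    for f in (-1,1):
        o=orient(x,f*zz);p=tcp(g,x);j=inverse_kinematics(p,o);print(nm,f,np.round(p,3),None if j is None else np.round(j,2))
for t in (20,25):
    t=np.deg2rad(t)
    x=-np.cos(t)*z-np.sin(t)*A0
    ik("tray",[*SL,.029],x,A0); ik("traypre",[*SL,.13],x,A0)
    x=-np.cos(t)*NR-np.sin(t)*AR
    ik("rest",SEAT+.04*AR,x,AR); ik("restpre",SEAT+.04*AR+.1*NR,x,AR)
for az in (25,35):
  for dd in (20,25):
    d=np.deg2rad(dd);a=np.deg2rad(az);x=np.array([np.cos(d)*np.cos(a),np.cos(d)*np.sin(a),-np.sin(d)])
    ik(f"plate{az},{dd}",[.557,-.125,.092],x,z)
    ik(f" up",[.557,-.125,.25],x,z)
    ik(f" back",np.array([.557,-.125,.092])-.08*x,x,z)
```

```text
tray -1 [0.412 0.293 0.011] [ 0.58  0.4   1.87 -0.02  1.22  1.53]
tray 1 [0.412 0.293 0.011] [ 0.58  0.4   1.87 -0.02  1.22 -1.62]
traypre -1 [0.412 0.293 0.112] [ 0.58  0.28  1.82 -0.02  1.39  1.52]
traypre 1 [0.412 0.293 0.112] [ 0.58  0.28  1.82 -0.02  1.39 -1.62]
rest -1 [0.605 0.123 0.063] [ 0.21  0.15  2.07 -0.13  0.68  1.99]
rest 1 [0.605 0.123 0.063] [ 0.21  0.15  2.07 -0.13  0.68 -1.15]
restpre -1 [0.548 0.13  0.145] [ 0.25 -0.05  2.11 -0.12  0.85  2.01]
restpre 1 [0.548 0.13  0.145] [ 0.25 -0.05  2.11 -0.12  0.85 -1.13]
tray -1 [0.411 0.292 0.012] [ 0.58  0.46  1.81 -0.02  1.31  1.53]
tray 1 [0.411 0.292 0.012] [ 0.58  0.46  1.81 -0.02  1.31 -1.61]
traypre -1 [0.411 0.292 0.113] [ 0.58  0.34  1.76 -0.02  1.48  1.53]
traypre 1 [0.411 0.292 0.113] [ 0.58  0.34  1.76 -0.02  1.48 -1.62]
rest -1 [0.603 0.123 0.062] [ 0.19  0.19  2.01 -0.08  0.79  1.93]
rest 1 [0.603 0.123 0.062] [ 0.19  0.19  2.01 -0.08  0.79 -1.21]
restpre -1 [0.546 0.13  0.144] [ 0.23 -0.01  2.05 -0.07  0.94  1.96]
restpre 1 [0.546 0.13  0.144] [ 0.23 -0.01  2.05 -0.07  0.94 -1.19]
plate25,20 -1 [ 0.573 -0.117
[... 930 characters left out ...]
03]
 up -1 [ 0.572 -0.115  0.244] [-0.88  0.04  2.3   1.36  1.28 -0.72]
 up 1 [ 0.572 -0.115  0.244] [-0.88  0.04  2.3   1.36  1.28  2.42]
 back -1 [ 0.51  -0.158  0.113] [-1.06  0.31  2.34  1.31  1.31 -1.07]
 back 1 [ 0.51  -0.158  0.113] [-1.06  0.31  2.34  1.31  1.31  2.08]
plate35,25 -1 [ 0.571 -0.115  0.084] [-0.86  0.32  2.33  1.44  1.14 -1.02]
plate35,25 1 [ 0.571 -0.115  0.084] [-0.86  0.32  2.33  1.44  1.14  2.12]
 up -1 [ 0.571 -0.115  0.242] [-0.86 -0.01  2.28  1.29  1.22 -0.63]
 up 1 [ 0.571 -0.115  0.242] [-0.86 -0.01  2.28  1.29  1.22  2.51]
 back -1 [ 0.512 -0.157  0.118] [-1.03  0.23  2.34  1.27  1.24 -0.97]
 back 1 [ 0.512 -0.157  0.118] [-1.03  0.23  2.34  1.27  1.24  2.18]
```

```bash
python3 - <<'E'
from look import *
z=np.array([0,0,1.]);t=np.deg2rad(20)
x=-np.cos(t)*z-np.sin(t)*A0; o=orient(x,-A0)
manip.move_pose(tcp([*SL,.14],x),o)
manip.set_gripper(.052,40)
manip.move_linear(tcp([*SL,.030],x),rate=.12)
s=manip.state();print(s["clock"],s["tool_pos"],tcp([*SL,.03],x),s["contact_force"])
manip.set_gripper(.0,40)
s=manip.state();print(s["clock"],s["gripper_width"],s["contact_force"])
manip.move_linear(tcp([*SL,.20],x),rate=.15)
s=manip.state();print(s["clock"],s["gripper_width"],s["contact_force"])
shot("sc2","scene");shot("w2")
E
python3 -c "
import cv2,numpy as np
a=cv2.imread('pics/sc2.png')[60:300,250:570];b=cv2.imread('pics/w2.png')
cv2.imwrite('pics/v2.png',np.hstack([cv2.resize(a,(400,300)),cv2.resize(b,(400,300))]))"
```

```text
4.15 [0.41273015 0.29337905 0.01283822] [0.41207623 0.29293461 0.01214584] [-0.46447454 -0.24444585 -0.8993764 ]
4.6333 0.028654889289466245 [-1.21957743  1.8579172   2.7885192 ]
5.9167 0.02862124234284971 [-0.01037319 -0.29090078 -2.26196515]
```

View pics/v2.png

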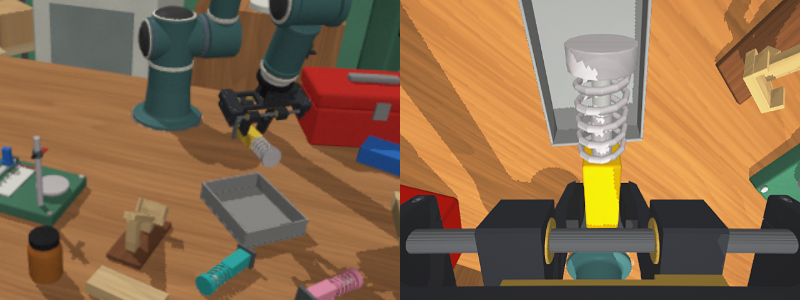

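Run:
```python
from look import *
c,s,T=pickle.load(open("w2.pkl","rb"))
P=cloud(c,c["T_tool_cam"])
x,y,z=[P[...,i] for i in range(3)]
m=(abs(y)<.03)&(x<.02)&(x>-.12)&(z<-.03)&(z>-.13)
p=P[m];zs=np.array([-np.sin(np.deg2rad(20)),0,-np.cos(np.deg2rad(20))]);n=np.array([-np.cos(np.deg2rad(20)),0,np.sin(np.deg2rad(20))])
d=p-[-.019,0,0];al=d@zs*1000;nn=d@n*1000
for lo in range(0,120,8):
    k=(al>=lo)&(al<lo+8)
    if k.sum()>5:print(lo+40,k.sum(),"n top",np.round(np.percentile(nn[k],98),1),"y",np.round(np.percentile(d[k,1]*1000,[2,98]),1))
print("max along",np.percentile(al,[99,99.9])+40)
```

```text
64 174 n top -2.5 y [-14.   14.9]
72 867 n top 15.6 y [-16.8  13.1]
80 727 n top 15.1 y [-16.4  18.5]
88 1207 n top 56.3 y [-16.6  18.5]
96 5355 n top 80.7 y [-29.4  29.5]
104 1955 n top 80.2 y [-29.   28.6]
112 908 n top 15.0 y [-15.8  18.2]
120 1235 n top 15.9 y [-15.9  17.4]
128 2641 n top 18.8 y [-18.7  19.9]
136 3657 n top 18.5 y [-18.7  19.9]
max along [139.80691674 139.94148403]
```

```bash
python3 - <<'E'
from look import *
t=np.deg2rad(20)
x=-np.cos(t)*NR-np.sin(t)*AR; o=orient(x,-AR)
g=SEAT+.04*AR+.0035*NR
manip.move_pose(tcp(g+.11*NR+.003*AR,x),o)
manip.move_linear(tcp(g+.02*NR+.003*AR,x),rate=.12)
s=manip.state();f0=s["contact_force"];print(s["clock"],f0)
for h in (.008,.004,.002,.001):
    manip.move_linear(tcp(g+h*NR+.003*AR,x),rate=.03)
    s=manip.state();print(h,s["contact_force"]-f0,s["gripper_width"])
    if np.linalg.norm(s["contact_force"]-f0)>3: break
print(s["clock"])
shot("si3","side");shot("w3");shot("sc3","scene")
E
python3 -c "
import cv2,numpy as np
a=cv2.imread('pics/si3.png')[110:260,220:420];b=cv2.imread('pics/w3.png')
cv2.imwrite('pics/v3.png',np.hstack([cv2.resize(a,(400,300)),cv2.resize(b,(400,300))]))"
```

```text
7.7417 [-0.1746611  -0.83157947 -2.92193491]
0.008 [0.36291856 0.57693228 0.41255674] 0.028693403997040026
0.004 [ 0.22790728  0.61242804 -0.08326187] 0.02889145586595889
0.002 [0.26256744 0.59885408 0.23556346] 0.028780445566788243
0.001 [-0.09836588  0.72977902  0.87453144] 0.029059971405601306
9.075
```

View pics/v3.png

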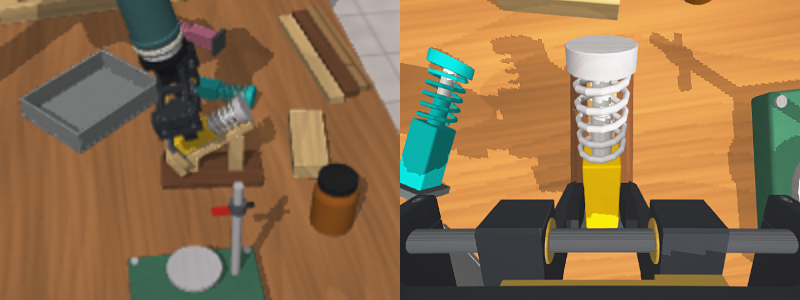

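```bash
python3 - <<'E'
from look import *
manip.set_gripper(.046)
manip.dwell(.5)
s=manip.state();print(s["clock"],s["gripper_width"],s["contact_force"])
t=np.deg2rad(20);x=-np.cos(t)*NR-np.sin(t)*AR
manip.move_linear(s["tool_pos"]-.12*x,rate=.15)
s=manip.state();print(s["clock"])
shot("si4","side");c,s,T=shot("w4")
P=cloud(c,T);d=P-SEAT;HL=np.array([-HR[1],HR[0],0])
al,nn,la=d@AR*1000,d@NR*1000,d@HL*1000
m=(al>-10)&(al<150)&(abs(la)<35)&(nn>-5)&(nn<40)
for lo in range(-8,152,8):
    k=m&(al>=lo)&(al<lo+8)
    if k.sum()>5:print(lo,k.sum(),"n top",np.round(np.percentile(nn[k],[50,95]),1),"lat",np.round(np.percentile(la[k],[2,98]),1))
print(np.percentile(al[m],[99,99.9]))
Hh=hsv(c);y=m&(Hh[...,0]>20)&(Hh[...,0]<34)&(Hh[...,1]>200)&(al>0)&(al<90)
print("yellow al",np.percentile(al[y],[1,99]),"lat",np.percentile(la[y],[2,98]))
E
python3 -c "
import cv2,numpy as np
a=cv2.imread('pics/si4.png')[110:260,220:420];b=cv2.imread('pics/w4.png')
cv2.imwrite('pics/v4.png',np.hstack([cv2.resize(a,(400,300)),cv2.resize(b,(400,300))]))"
```

```text
10.175 0.04601486120397824 [-0.18120178 -0.05685795 -0.16599118]
11.125
-8 112 n top [7.8 8.7] lat [-32.3  32.4]
0 407 n top [21.  22.5] lat [-31.   31.7]
8 739 n top [14.2 21.2] lat [-31.7  32.1]
16 203 n top [14.7 15.7] lat [-14.3  14.9]
24 209 n top [14.8 15.6] lat [-14.1  14.7]
32 228 n top [14.9 15.8] lat [-13.9  14.4]
40 237 n top [14.7 15.7] lat [-14.5  14.5]
48 252 n top [14.8 15.9] lat [-14.3  14.8]
56 253 n top [14.9 15.8] lat [-14.1  14.4]
64 301 n top [14.7 15.8] lat [-14.7  14.3]
72 347 n top [ 9.8 17.5] lat [-13.8  17.8]
80 240 n top [11.3 18.3] lat [-17.4  14. ]
88 397 n top [ 9.8 18.3] lat [-17.6  17.2]
96 396 n top [10.5 18.6] lat [-16.2  17.1]
104 256 n top [ 9.4 18.7] lat [-17.3  17.5]
112 265 n top [ 9.6 18. ] lat [-17.7  15.1]
120 344 n top [14.  18.1] lat [-17.1  17.1]
128 542 n top [18.6 21.5] lat [-20.3  20.3]
136 921 n top [12.6 21.1] lat [-19.9  19.9]
[141.00627309 141.22311276]
yellow al [10.42994023 73.22333484] lat [-14.1374778   14.17313513]
```

View pics/v4.png

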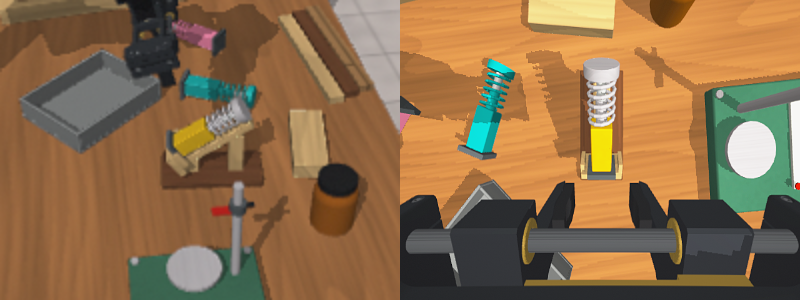

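Run:
```python
from look import *
s0=pickle.load(open("s0.pkl","rb"))
manip.move_pose([.56,-.27,.27],s0["tcp_rot"])
c,s,T=shot("w5");print(s["clock"],s["tool_pos"])
```

```text
13.3333 [ 0.56005808 -0.26953659  0.26968106]
```

View pics/w5.png

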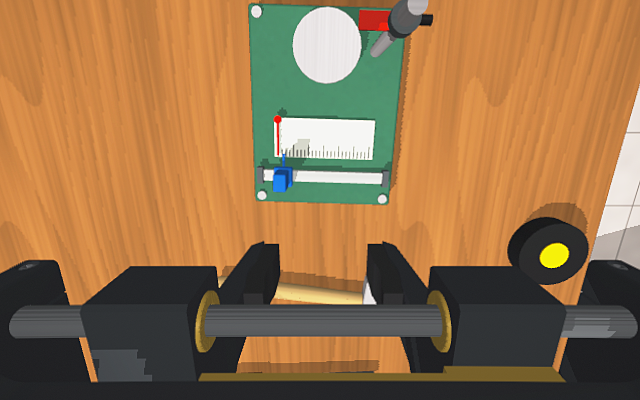

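Run:
```python
from look import *
c,s,T=pickle.load(open("w5.pkl","rb"));P=cloud(c,T);H=hsv(c);h,S,V=[H[...,i] for i in range(3)]
def big(m): return max(cv2.findContours(m.astype(np.uint8),0,cv2.CHAIN_APPROX_NONE)[0],key=cv2.contourArea).reshape(-1,2)
u,v=np.meshgrid(np.arange(640),np.arange(400))
g=(h>50)&(h<90)&(S>80)&(v<215)&(P[...,2]>.024)&(P[...,2]<.036)
q=plane(c,T,big(cv2.morphologyEx(g.astype(np.uint8),cv2.MORPH_CLOSE,np.ones((25,25)))),.03)
r=cv2.minAreaRect((q[:,:2]*1000).astype(np.float32));print("green",r)
m=(S<60)&(V>120)&(u>285)&(u<362)&(v<90)&(P[...,2]>.044)&(P[...,2]<.056)
cn=big(m);q=plane(c,T,cn,.05)[:,:2]*1000
k=cn[:,0]<352
q2=q[k]
# circle lsq
A=np.c_[2*q2,np.ones(len(q2))];b=(q2**2).sum(1);sol=np.linalg.lstsq(A,b,rcond=None)[0]
print("plate",sol[:2],np.sqrt(sol[2]+sol[0]**2+sol[1]**2),"ellipse centre", "z",np.median(P[m][:,2]))
red=((h<5)|(h>174))&(S>180)&(V>80)&(v<60)&(u>340)
print("mark red",red.sum(),"z",np.percentile(P[red][:,2],[5,50,95]),"x",np.percentile(P[red][:,0],[1,99]),"y",np.percentile(P[red][:,1],[1,99]))
n=((h<5)|(h>174))&(S>150)&(v>100)&(v<165)&(u<300)
yy,xx=np.where(n);print("needle px",[ (v0,np.mean(xx[yy==v0])) for v0 in range(yy.min(),yy.max()+1,4)])
q=plane(c,T,np.c_[xx,yy],.038);print("needle lower x",q[yy>140][:,:2].mean(0),q[yy==yy.max()].mean(0))
b=(h>100)&(h<128)&(S>130)&(v>145)&(v<195)&(u>260)&(u<305)
yy,xx=np.where(b);print("blue",[(v0,xx[yy==v0].min(),xx[yy==v0].max()) for v0 in range(yy.min(),yy.max()+1,2)])
top=b&(P[...,2]>.078);print("block top",top.sum(),np.median(P[top],0),cv2.minAreaRect((P[top][:,:2]*1000).astype(np.float32)))
q=plane(c,T,np.c_[xx,yy],.038);print("index tip",q[yy<yy.min()+2].mean(0))
```

```text
green ((562.3352661132812, -194.8415985107422), (249.75540161132812, 187.12881469726562), 88.34022521972656)
plate [ 564.27882092 -124.0964502 ] 39.0618434097207 ellipse centre z 0.05038583392500545
mark red 576 z [nan nan nan] x [nan nan] y [nan nan]
needle px [(116, np.float64(277.0)), (120, np.float64(277.0)), (124, np.float64(277.5)), (128, np.float64(277.5)), (132, np.float64(277.5)), (136, np.float64(277.5)), (140, np.float64(277.5)), (144, np.float64(277.5)), (148, np.float64(277.5)), (152, np.float64(277.5))]
needle lower x [ 0.50081724 -0.24209389] [ 0.50044725 -0.25058287  0.038     ]
blue [(154, np.int64(283), np.int64(285)), (156, np.int64(283), np.int64(284)), (158, np.int64(282), np.int64(284)), (160, np.int64(282), np.int64(284)), (162, np.int64(282), np.int64(284)), (164, np.int64(282), np.int64(284)), (166, np.int64(277), np.int64(284)), (168, np.int64(274), np.int64(292)), (170, np.int64(274), np.int64(291)), (172, np.int64(274), np.int64(291)), (174, np.int64(274), np.int64(291)), (176, np.int64(273), np.int64(291)), (178, np.int64(273), np.int64(291)), (180, np.int64(273), np.int64(291)), (182, np.int64(273), np.int64(292)), (184, np.int64(273), np.int64(292)), (186, np.int64(273), np.int64(291)), (188, np.int64(273), np.int64(286)), (190, np.int64(273), np.int64(285))]
block top 232 [ 0.50764155 -0.27884185  0.08418763] ((507.4586181640625, -278.9739685058594), (21.153715133666992, 14.803004264831543), 88.27284240722656)
index tip [ 0.50875785 -0.2511026   0.038     ]
```

Run:
```python
from look import *
c,s,T=pickle.load(open("w5.pkl","rb"));P=cloud(c,T);H=hsv(c);h,S,V=[H[...,i] for i in range(3)]
u,v=np.meshgrid(np.arange(640),np.arange(400))
red=((h<5)|(h>174))&(S>180)&(V>80)&(v<60)&(u>340)
p=P[red];p=p[np.isfinite(p[:,0])];t=p[p[:,2]>.12]
print("mark red",len(p),len(t),np.round(np.percentile(t,[1,50,99],axis=0),4))
Tt=T1=c["T_tool_cam"]
M=np.array([.589,-.125,.160])
for az in (50,60,75):
    a=np.deg2rad(az);hx=np.array([np.cos(a),np.sin(a),0]);el=np.deg2rad(4)
    x=hx*np.cos(el)+np.array([0,0,np.sin(el)])
    o=orient(x,[0,0,-1]);Rm=R.from_rotvec(o).as_matrix()
    # camera so that M at optical axis distance .25 (slightly up in image)
    fwd=Rm@Tt[:3,2];cam=M-.25*fwd
    p=cam-Rm@Tt[:3,3]
    print(az,"cam",cam,"tcp",p,inverse_kinematics(p,o))
```

```text
mark red 574 574 [[ 0.5899 -0.1324  0.1604]
 [ 0.6017 -0.1254  0.1622]
 [ 0.6136 -0.1187  0.1639]]
50 cam [ 0.43227975 -0.31152692  0.21609341] tcp [ 0.54666073 -0.17433283  0.15362552] [-1.01702834  0.68814761  2.04112615  1.3043039   1.76118693 -1.1728421 ]
60 cam [ 0.46705074 -0.33590734  0.21609341] tcp [ 0.55587051 -0.18093549  0.15362552] [-0.96932398  0.75424489  1.88517066  1.20633847  1.84226652 -1.10311513]
75 cam [ 0.5257929  -0.36028364  0.21609341] tcp [ 0.57147654 -0.18760408  0.15362552] [-0.88409021  0.86019014  1.64981997  1.08486249  1.98189641 -1.02001895]
```

Run:
```python
from look import *
Tt=pickle.load(open("w5.pkl","rb"))[0]["T_tool_cam"]
M=np.array([.589,-.125,.160]);a=np.deg2rad(60);el=np.deg2rad(4)
x=np.array([np.cos(a)*np.cos(el),np.sin(a)*np.cos(el),np.sin(el)])
o=orient(x,[0,0,-1]);Rm=R.from_rotvec(o).as_matrix()
cam=M-.28*Rm@Tt[:3,2];p=cam-Rm@Tt[:3,3]
manip.move_pose(p,o)
c,s,T=shot("w6");print(s["clock"],s["tool_pos"],p)
```

```text
14.4667 [ 0.54166411 -0.20622233  0.16068909] [ 0.5412366  -0.20624437  0.16035673]
```

View pics/w6.png

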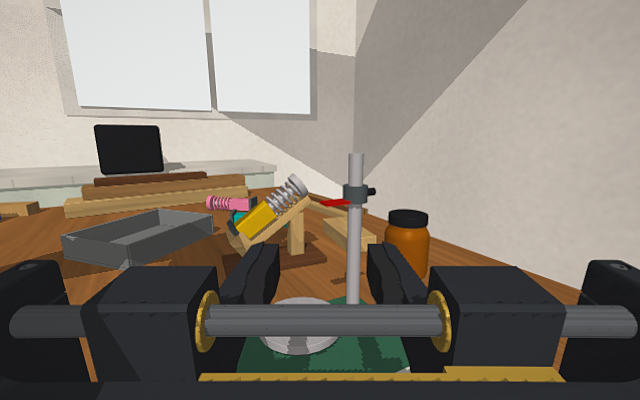

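Run:
```python
from look import *
c,s,T=pickle.load(open("w6.pkl","rb"))
cv2.imwrite("pics/w6z.png",cv2.resize(c["image"][180:220,300:380],None,fx=10,fy=10,interpolation=cv2.INTER_NEAREST))
H=hsv(c);h,S,V=[H[...,i] for i in range(3)]
red=((h<6)|(h>172))&(S>150);red[:,:310]=0;red[:,352:]=0;red[:190]=0;red[215:]=0
yy,xx=np.where(red)
for x0 in range(xx.min(),xx.max()+1,3): print(x0,yy[xx==x0].min(),yy[xx==x0].max())
P=cloud(c,T);p=P[red];print(np.nanpercentile(p,[2,50,98],axis=0))
print(T[:3,3])
```

```text
320 201 203
323 201 204
326 201 205
329 200 205
332 200 205
335 200 205
338 199 205
341 199 204
344 200 203
347 201 203
350 202 202
[[ 0.58870899 -0.13308512  0.15939167]
 [ 0.60045467 -0.12894645  0.16181774]
 [ 0.61383501 -0.1183034   0.16229378]]
[ 0.45330836 -0.36148213  0.22468366]
```

View pics/w6z.png

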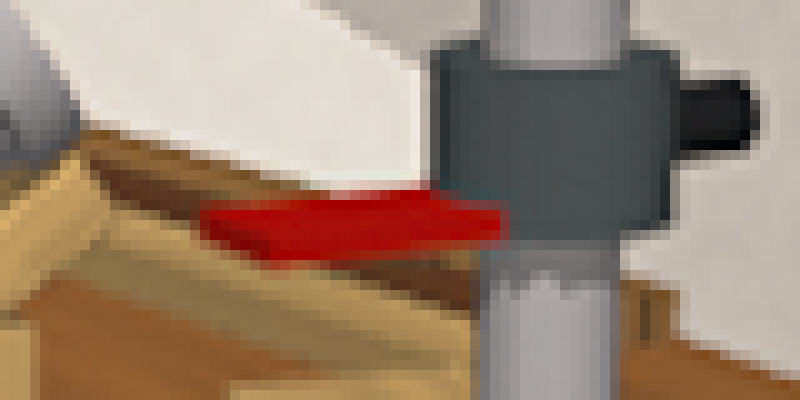

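Run:
```python
from look import *
c,s,T=pickle.load(open("w6.pkl","rb"))
for uv,y in [((326.2,206.2),-.1325),((326.2,203.6),-.1325),((319.7,203.2),-.1185),((319.7,200.8),-.1185)]:
    o,d=ray(c,T,[uv]);d=d[0];t=(y-o[1])/d[1];print(uv,o+d*t)
# check height calibration: plate visible? table points
P=cloud(c,T)
print("plate z", np.nanmedian(P[318:345,270:320,2]), "table z",np.nanmedian(P[215:235,10:50,2]))
```

```text
(326.2, 206.2) [ 0.5885951  -0.1325      0.16011666]
(326.2, 203.6) [ 0.58858402 -0.1325      0.16250971]
(319.7, 203.2) [ 0.58978344 -0.1185      0.15990819]
(319.7, 200.8) [ 0.58978561 -0.1185      0.16221123]
plate z 0.17598240812529076 table z 0.0002416247249239778
```

```bash
cat >> look.py <<'E'
def inhand(P):
    "P: cloud in tool coords; returns cap centre estimate & axis from top profile"
    t=np.deg2rad(20);zs=np.array([-np.sin(t),0,-np.cos(t)]);n=np.array([-np.cos(t),0,np.sin(t)])
    d=P-np.array([-.019,0,0]);al,nn,la=d@zs*1000,d@n*1000,d[...,1]*1000
    out=[]
    for lo,hi,r in [(72,80,19),(80,88,19),(112,120,19),(120,127,19),(129,139,22)]:
        k=(al+40>=lo)&(al+40<hi)&(abs(la)<28)&(nn>-5)&(nn<30)
        if k.sum()>20: out.append((lo,int(k.sum()),round(float(np.percentile(nn[k],97))-r,1),np.round(np.percentile(la[k],[2,98]),1),round(float(np.percentile(al[k]+40,99.5)),1)))
    return out
E
python3 - <<'E'
from look import *
t=np.deg2rad(20);x=-np.cos(t)*NR-np.sin(t)*AR;o=orient(x,-AR)
manip.move_linear([.515,-.24,.30],rate=.2)
g=SEAT+.04*AR+.002*NR
manip.move_pose([.49,-.03,.30],o)
manip.set_gripper(.05)
manip.move_pose(tcp(g,x)-.12*x,o)
s=manip.state();print(s["clock"],s["tool_pos"])
manip.move_linear(tcp(g,x),rate=.12)
manip.set_gripper(0.,45)
s=manip.state();print(s["clock"],s["tool_pos"]-tcp(g,x),s["gripper_width"],s["contact_force"])
manip.move_linear(tcp(g,x)+.10*NR,rate=.12)
manip.move_linear(tcp(g,x)+.10*NR+[-.03,0,.06],rate=.15)
c,s,T=shot("w7");print(s["clock"],s["gripper_width"],s["contact_force"])
for r in inhand(cloud(c,c["T_tool_cam"])):print(r)
for r in inhand(cloud(*(lambda q:(q[0],q[0]["T_tool_cam"]))(pickle.load(open("w2.pkl","rb"))))):print("w2",r)
E
```

```text
18.65 [0.57283747 0.12660442 0.18083933]
20.2583 [0.00036625 0.00022326 0.00069182] 0.028836498898710552 [-1.96645867  0.78220581  2.36980969]
21.8417 0.028959903096079716 [ 0.18109141 -0.00787153 -2.88745125]
(72, 987, -3.5, array([-17. ,  13.7]), 80.0)
(80, 702, -3.5, array([-14. ,  18.2]), 88.0)
(112, 787, -3.8, array([-14.9,  18.3]), 119.9)
(120, 1285, -3.1, array([-16.1,  16.9]), 125.1)
(129, 3462, -3.1, array([-18.7,  19.9]), 138.9)
w2 (72, 838, -3.5, array([-16.8,  13.8]), 80.0)
w2 (80, 626, -4.1, array([-16.7,  18.7]), 88.0)
w2 (112, 723, -4.1, array([-16.5,  18.3]), 120.0)
w2 (120, 1193, -3.5, array([-15.9,  17. ]), 124.9)
w2 (129, 3505, -3.3, array([-18.8,  20. ]), 139.0)
```

View pics/w7.png

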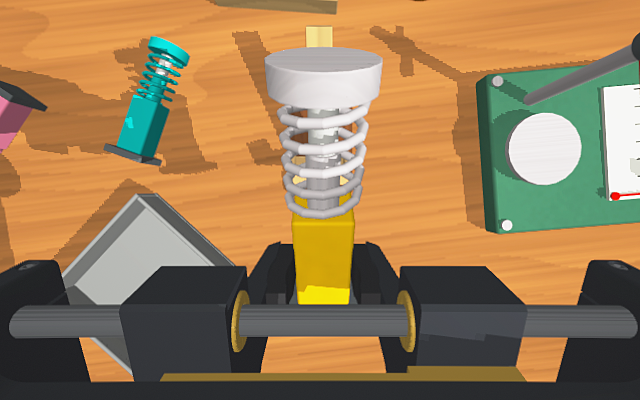

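```bash
cat >> h.py <<'E'
PL=np.array([.5638,-.1246,.050])
AZ=np.deg2rad(30);D=np.deg2rad(20)
HA=np.array([np.cos(AZ),np.sin(AZ),0]);ZZ=np.array([0,0,1.])
XP=np.cos(D)*HA-np.sin(D)*ZZ
OP=orient(XP,-ZZ)
E
python3 - <<'E'
from look import *
from scipy.spatial.transform import Slerp
c,s,T=pickle.load(open("w7.pkl","rb"))
t=np.deg2rad(20);P=cloud(c,c["T_tool_cam"]);zs=np.array([-np.sin(t),0,-np.cos(t)]);n=np.array([-np.cos(t),0,np.sin(t)])
d=P-np.array([-.019,0,0]);al,nn,la=d@zs*1000,d@n*1000,d[...,1]*1000
k=(abs(la)<28)&(nn>-25)&(nn<30)&(al>60)&(al<130);print("cap along",np.percentile(al[k]+40,[97,99,99.8]))
# top face of cap: points near max
kk=k&(al+40>138);print(kk.sum(),np.percentile(nn[kk],[2,98]),np.percentile(la[kk],[2,98]))
s=manip.state()
end=tcp(PL+[-.004,0,0]+.040*ZZ-.0028*HA,XP)+[0,0,.13]-.03*HA
sl=Slerp([0,1],R.from_rotvec([s["tcp_rot"],OP]))
print("ang",(R.from_rotvec(s["tcp_rot"]).inv()*R.from_rotvec(OP)).magnitude())
print(s["tool_pos"],s["joint_pos"].round(2))
for f,p in [(0.25,[.50,.10,.30]),(.5,[.50,.03,.32]),(.75,[.51,-.05,.30]),(1,end)]:
    j=inverse_kinematics(p,sl(f).as_rotvec());print(f,np.round(p,3),None if j is None else j.round(2), (sl(f).as_matrix()@zs).round(2))
E
```

```text
cap along [140.02811744 140.12462987 140.25057466]
3067 [-20.60032676  18.46979513] [-18.54385391  19.74705116]
ang 1.1420841763219407
[0.51589988 0.12982907 0.20482085] [ 0.27 -0.17  2.09 -0.12  0.98  2.01]
0.25 [0.5 0.1 0.3] [ 0.15 -0.46  2.18 -0.    0.92  1.7 ] [ 0.66 -0.02  0.75]
0.5 [0.5  0.03 0.32] [-0.25 -0.62  2.33  0.49  0.83  0.93] [0.47 0.02 0.88]
0.75 [ 0.51 -0.05  0.3 ] [-0.73 -0.5   2.43  1.09  1.02 -0.01] [0.24 0.03 0.97]
1 [ 0.547 -0.132  0.214] [-0.95  0.03  2.38  1.4   1.25 -0.8 ] [ 0. -0.  1.]
```

```bash
python3 - <<'E'
from look import *
from scipy.spatial.transform import Slerp
s=manip.state()
B=tcp(PL+[-.004,0,0]+.040*ZZ-.0028*HA,XP)
end=B+[0,0,.13]-.03*HA
sl=Slerp([0,1],R.from_rotvec([s["tcp_rot"],OP]))
for f,p in [(0.25,[.50,.10,.30]),(.5,[.50,.03,.32]),(.75,[.51,-.05,.30]),(1,end)]:
    manip.move_pose(p,sl(f).as_rotvec())
s=manip.state();print(s["clock"],s["gripper_width"],s["contact_force"])
manip.move_linear(B+[0,0,.012]-.03*HA,rate=.12)
s=manip.state();print(s["clock"],s["tool_pos"]-(B+[0,0,.012]-.03*HA),s["contact_force"])
shot("w8");shot("si8","side")
E
python3 -c "
import cv2,numpy as np
a=cv2.imread('pics/si8.png')[130:330,230:430];b=cv2.imread('pics/w8.png')
cv2.imwrite('pics/v8.png',np.hstack([cv2.resize(a,(400,400)),cv2.resize(b[50:],(400,400))]))"
```

```text
24.8167 0.02893832322048862 [-0.89839141  0.02087051 -3.43686073]
25.95 [ 0.00040276 -0.00033197  0.00086104] [-0.96135855 -0.59819985 -2.97238565]
```

View pics/v8.png

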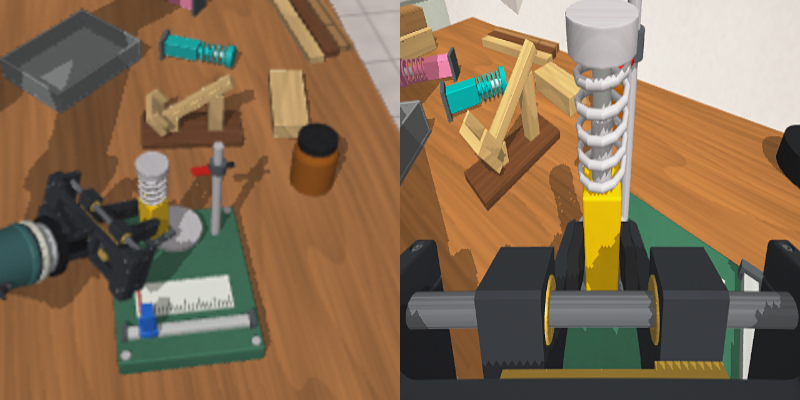

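```bash
python3 - <<'E'
from look import *
B=tcp(PL+[-.004,0,0]+.040*ZZ-.0028*HA,XP)
manip.move_linear(B+[0,0,.010],rate=.06)
manip.move_linear(B+[0,0,.004],rate=.03)
manip.dwell(.3);f0=np.mean([manip.state()["contact_force"] for _ in range(1)],0)
print(manip.state()["clock"],f0)
for h in np.arange(.003,-.0031,-.001):
    manip.move_linear(B+[0,0,h],rate=.02);manip.dwell(.1)
    s=manip.state();df=s["contact_force"]-f0;print(round(h,4),df.round(2),(s["tool_pos"]-B).round(4),s["clock"])
    if df[2]>1.6: break
shot("si9","side");shot("w9")
E
python3 -c "
import cv2,numpy as np
a=cv2.imread('pics/si9.png')[170:310,270:370];b=cv2.imread('pics/w9.png')
cv2.imwrite('pics/v9.png',np.hstack([cv2.resize(a,(400,560)),cv2.resize(b[50:],(400,560))]))"
```

```text
27.35 [ 0.05517545  1.26735597 -3.51932755]
0.003 [-0.47 -1.25  1.18] [0.    0.    0.003] 27.7
0.002 [ 0.31 -0.55  0.74] [-0.     0.     0.002] 28.05
0.001 [-0.03 -0.86 -0.09] [-0.     0.     0.001] 28.4
0.0 [ 0.35 -2.03  2.42] [ 0.0001 -0.0001  0.0001] 28.75
```

View pics/v9.png

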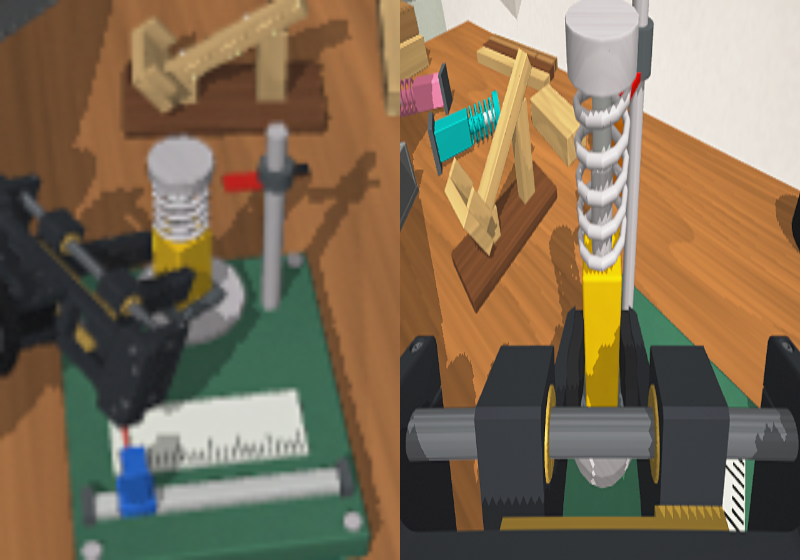

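```bash
python3 - <<'E'
from look import *
B=tcp(PL+[-.004,0,0]+.040*ZZ-.0028*HA,XP)
manip.move_linear(B+[0,0,-.0007],rate=.02)
manip.set_gripper(.046)
manip.dwell(.4)
s=manip.state();print(s["clock"],s["contact_force"])
manip.move_linear(s["tool_pos"]-.09*XP,rate=.1)
s=manip.state();print(s["clock"])
shot("si10","side");shot("w10")
E
python3 -c "
import cv2,numpy as np
a=cv2.imread('pics/si10.png')[170:310,270:370];b=cv2.imread('pics/w10.png')
cv2.imwrite('pics/v10.png',np.hstack([cv2.resize(a,(400,560)),cv2.resize(b[50:],(400,560))]))"
```

```text
29.9417 [-0.53772933 -0.59459594  0.97477573]
30.9917
```

View pics/v10.png

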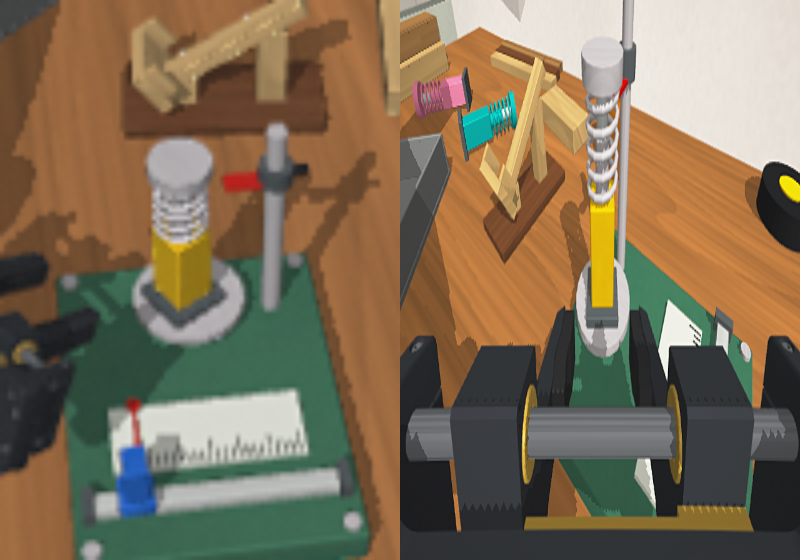

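Run:
```python
from look import *
s=manip.state();s0=pickle.load(open("s0.pkl","rb"))
manip.move_linear(s["tool_pos"]+[-.02,-.02,.15],rate=.2)
manip.move_pose([.56,-.21,.33],s0["tcp_rot"])
c,s,T=shot("w11");print(s["clock"],s["tool_pos"])
P=cloud(c,T)
m=(P[...,2]>.18)&(P[...,2]<.197)&(abs(P[...,0]-.56)<.045)&(abs(P[...,1]+.125)<.04)
m=cv2.morphologyEx(m.astype(np.uint8),cv2.MORPH_OPEN,np.ones((3,3)))
cn=max(cv2.findContours(m,0,1)[0],key=cv2.contourArea).reshape(-1,2)
zt=np.nanmedian(P[m>0][:,2]);q=plane(c,T,cn,zt)[:,:2]*1000
print("cap top z",zt,"circle",cv2.minEnclosingCircle(q.astype(np.float32)))
```

```text
33.1333 [ 0.55868705 -0.20946624  0.32718322]
cap top z 0.18812269710199278 circle ((559.7929077148438, -125.18702697753906), 21.675825119018555)
```

View pics/w11.png

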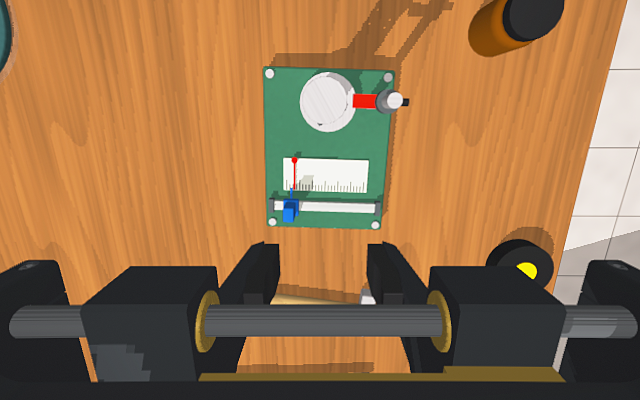

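Run:
```python
from look import *
c,s,T=pickle.load(open("w11.pkl","rb"));P=cloud(c,T);H=hsv(c);h,S,V=[H[...,i] for i in range(3)]
u,v=np.meshgrid(np.arange(640),np.arange(400))
red=((h<5)|(h>174))&(S>180)&(v<120)&(v>80)&(u>340);p=P[red];p=p[np.isfinite(p[:,0])];print("mark top",np.percentile(p,[3,50,97],axis=0).round(4))
n=((h<5)|(h>174))&(S>150)&(v>140)&(v<195)&(u<330)
yy,xx=np.where(n);print("needle",plane(c,T,[[xx[yy>170].mean(),yy.max()]],.038))
ty=np.deg2rad(-1.7);tx=np.array([np.cos(ty),np.sin(ty),0])
for f in (1,-1):
    o=orient(-ZZ,f*tx);print(f,inverse_kinematics([.5598,-.1250,.215],o),inverse_kinematics([.5598,-.1250,.155],o))
print(manip.state()["joint_pos"])
```

```text
mark top [[ 0.5905 -0.1315  0.1606]
 [ 0.6016 -0.1245  0.162 ]
 [ 0.6124 -0.1185  0.1636]]
needle [[ 0.51236993 -0.25218851  0.038     ]]
1 [-0.26311483  0.07063165  1.82074735  0.          1.25021365 -1.80424055] [-0.26311483  0.11570745  1.88566794  0.          1.14021727 -1.80424055]
-1 [-0.26311483  0.07063165  1.82074735  0.          1.25021365  1.3373521 ] [-2.63114825e-01  1.15707449e-01  1.88566794e+00 -4.44089210e-16
  1.14021727e+00  1.33735210e+00]
[-4.01621493e-01  7.12607645e-02  1.61716544e+00  5.92110555e-05
  1.46060512e+00 -4.00264635e-01]
```

```bash
python3 - <<'E'
from look import *
ty=np.deg2rad(-1.7);tx=np.array([np.cos(ty),np.sin(ty),0]);o=orient(-ZZ,tx)
C=np.array([.5598,-.1250,0])
manip.set_gripper(0.,20)
manip.move_pose(C+[0,0,.26],o)
manip.move_linear(C+[0,0,.194],rate=.1)
manip.dwell(.2);s=manip.state();f0=s["contact_force"];print(s["clock"],s["gripper_width"],f0)
for z in (.186,.180,.174,.169):
    manip.move_linear(C+[0,0,z],rate=.04)
    s=manip.state();print(z,(s["tool_pos"]-C).round(4),(s["contact_force"]-f0).round(2),s["clock"])
shot("si12","side");shot("w12")
E
python3 -c "
import cv2,numpy as np
a=cv2.imread('pics/si12.png')[170:310,270:370];b=cv2.imread('pics/w12.png')
cv2.imwrite('pics/v12.png',np.hstack([cv2.resize(a,(400,560)),cv2.resize(b[50:],(400,560))]))"
```

```text
36.2333 0.00020656822896339123 [-0.060177   -0.86071575  0.25492817]
0.186 [-0.0005  0.0002  0.1854] [-0.01  1.55  0.35] 36.5833
0.18 [-3.000e-04  1.000e-04  1.795e-01] [-0.6   1.52 -0.86] 36.8833
0.174 [-3.000e-04  1.000e-04  1.735e-01] [-0.09  0.7  -0.11] 37.1833
0.169 [-3.000e-04  1.000e-04  1.686e-01] [-0.32  1.2  -0.79] 37.4583
```

View pics/v12.png

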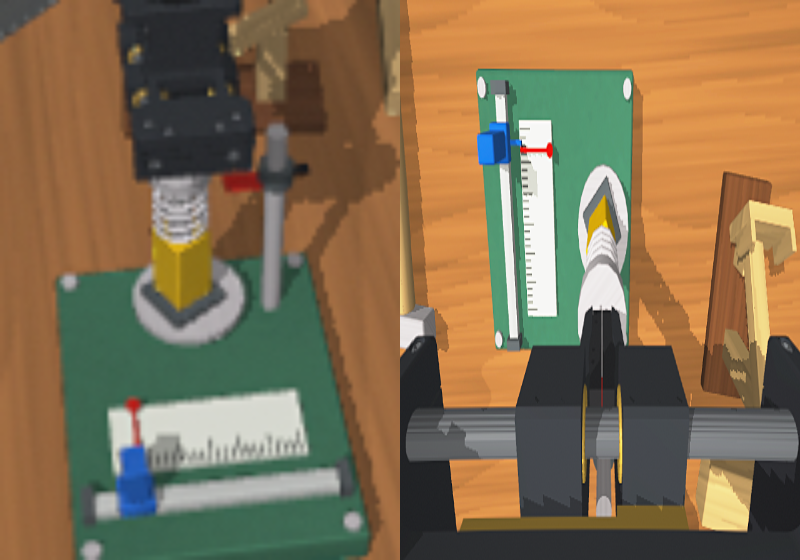

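Run:
```python
from look import *
c,s,T=pickle.load(open("w12.pkl","rb"));P=cloud(c,T)
print(s["tool_pos"],T[:3,3])
cv2.imwrite("pics/w12z.png",cv2.resize(c["image"][150:300,420:540],None,fx=5,fy=5,interpolation=cv2.INTER_NEAREST))
for v in range(180,275,6): print(v,P[v,475:500:8].round(3).tolist())
```

```text
[ 0.55965124 -0.12495573  0.16876813] [ 0.48472562 -0.12355547  0.34262538]
180 [[0.567, 0.049, -0.0], [0.567, 0.057, 0.0], [0.568, 0.067, -0.0], [0.568, 0.077, -0.002]]
186 [[0.574, 0.049, 0.001], [0.574, 0.058, 0.001], [0.575, 0.068, -0.0], [0.575, 0.077, -0.0]]
192 [[0.581, 0.05, -0.0], [0.582, 0.059, 0.0], [0.582, 0.068, 0.001], [0.582, 0.078, -0.001]]
198 [[0.589, 0.051, -0.0], [0.588, 0.059, 0.001], [0.589, 0.069, 0.001], [0.589, 0.078, 0.001]]
204 [[0.596, 0.052, 0.0], [0.596, 0.06, 0.001], [0.596, 0.07, 0.001], [0.596, 0.079, 0.002]]
210 [[0.603, 0.052, 0.001], [0.603, 0.061, 0.001], [0.604, 0.071, 0.0], [0.604, 0.08, 0.001]]
216 [[0.61, 0.053, 0.001], [0.611, 0.062, 0.001], [0.611, 0.072, -0.0], [0.611, 0.081, 0.001]]
222 [[0.618, 0.054, 0.001], [0.618, 0.063, 0.002], [0.619, 0.073, 0.001], [0.619, 0.081, 0.002]]
228 [[0.627, 0.055, -0.001], [0.626, 0.065, 0.0], [0.627, 0.075, -0.001], [0.624, 0.08, 0.007]]
234 [[0.633, 0.055, 0.002], [0.634, 0.065, 0.002], [0.634, 0.075, 0.0], [0.631, 0.08, 0.008]]
240 [[0.641, 0.056, 0.001], [0.643, 0.067, -0.001], [0.642, 0.076, 0.001], [0.638, 0.079, 0.011]]
246 [[0.65, 0.057, 0.001], [0.65, 0.068, -0.001], [0.65, 0.077, 0.0], [0.645, 0.079, 0.012]]
252 [[0.658, 0.058, 0.001], [0.658, 0.069, -0.0], [0.656, 0.076, 0.004], [0.652, 0.08, 0.013]]
258 [[0.666, 0.06, 0.0], [0.666, 0.069, 0.001], [0.663, 0.075, 0.007], [0.661, 0.082, 0.012]]
264 [[0.674, 0.061, 0.0], [0.675, 0.071, 0.0], [0.67, 0.075, 0.009], [0.668, 0.083, 0.012]]
270 [[0.682, 0.061, 0.002], [0.682, 0.071, 0.001], [0.676, 0.074, 0.013], [0.676, 0.083, 0.013]]
```

View pics/w12.png

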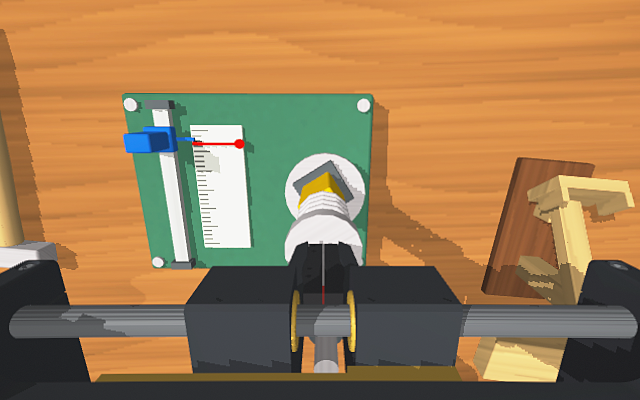

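```bash
python3 - <<'E'
from look import *
c,s,T=pickle.load(open("w12.pkl","rb"));P=cloud(c,T)
for v in range(180,275,5): print(v,P[v,[295,305,323,340,350]].round(3).tolist())
print(manip.state()["contact_force"],manip.state()["tau"].round(2))
c,s,T=pickle.load(open("si12.pkl","rb"))
H=hsv(c);yl=(H[...,0]>20)&(H[...,0]<34)&(H[...,1]>150)
yy,xx=np.where(yl[200:260,295:340]);print(yy.min()+200,yy.max()+200)
c,s,T=pickle.load(open("si10.pkl","rb"));H=hsv(c);yl=(H[...,0]>20)&(H[...,0]<34)&(H[...,1]>150);yy,xx=np.where(yl[200:260,295:340]);print(yy.min()+200,yy.max()+200)
E
python3 -c "
import cv2
a=cv2.imread('pics/si12.png')[190:270,280:360];b=cv2.imread('pics/si10.png')[190:270,280:360]
import numpy as np
cv2.imwrite('pics/v12b.png',cv2.resize(np.hstack([b,a]),None,fx=5,fy=5,interpolation=cv2.INTER_CUBIC))"
```

```text
180 [[0.55, -0.153, 0.049], [0.549, -0.142, 0.057], [0.543, -0.125, 0.086], [0.55, -0.109, 0.057], [0.551, -0.099, 0.05]]
185 [[0.553, -0.152, 0.056], [0.553, -0.142, 0.061], [0.543, -0.125, 0.104], [0.554, -0.109, 0.057], [0.557, -0.099, 0.049]]
190 [[0.558, -0.152, 0.056], [0.552, -0.141, 0.081], [0.543, -0.125, 0.12], [0.56, -0.109, 0.056], [0.562, -0.099, 0.049]]
195 [[0.565, -0.153, 0.05], [0.551, -0.14, 0.1], [0.541, -0.125, 0.138], [0.557, -0.11, 0.084], [0.565, -0.099, 0.056]]
200 [[0.571, -0.154, 0.049], [0.547, -0.138, 0.13], [0.542, -0.125, 0.149], [0.548, -0.113, 0.129], [0.57, -0.099, 0.057]]
205 [[0.576, -0.154, 0.05], [0.547, -0.138, 0.141], [0.542, -0.125, 0.16], [0.546, -0.114, 0.147], [0.578, -0.099, 0.049]]
210 [[0.581, -0.154, 0.05], [0.545, -0.136, 0.16], [0.539, -0.125, 0.179], [0.546, -0.114, 0.159], [0.583, -0.099, 0.048]]
215 [[0.586, -0.155, 0.049], [0.541, -0.135, 0.182], [0.539, -0.125, 0.188], [0.541, -0.116, 0.182], [0.588, -0.099, 0.048]]
220 [[0.598, -0.157, 0.031], [0.541, -0.135, 0.188], [0.542, -0.125, 0.187], [0.542, -0.116, 0.187], [0.593, -0.099,
[... 660 characters left out ...]
9, -0.134, 0.208], [0.551, -0.125, 0.205], [0.55, -0.117, 0.208], [0.551, -0.112, 0.207]]
255 [[0.55, -0.139, 0.212], [0.55, -0.134, 0.213], [0.552, -0.125, 0.21], [0.55, -0.117, 0.212], [0.55, -0.113, 0.213]]
260 [[0.55, -0.138, 0.217], [0.55, -0.134, 0.217], [0.551, -0.125, 0.216], [0.55, -0.118, 0.218], [0.55, -0.113, 0.219]]
265 [[0.55, -0.138, 0.222], [0.551, -0.133, 0.219], [0.554, -0.125, 0.215], [0.552, -0.118, 0.219], [0.55, -0.113, 0.222]]
270 [[0.527, -0.132, 0.267], [0.551, -0.133, 0.224], [0.556, -0.126, 0.216], [0.551, -0.118, 0.225], [0.527, -0.117, 0.268]]
[-0.31712907 -0.79966362  0.02587843] [-0.000e+00 -3.991e+01 -3.414e+01 -3.000e-02  8.000e-02  0.000e+00]
227 246
227 246
```

View pics/v12b.png

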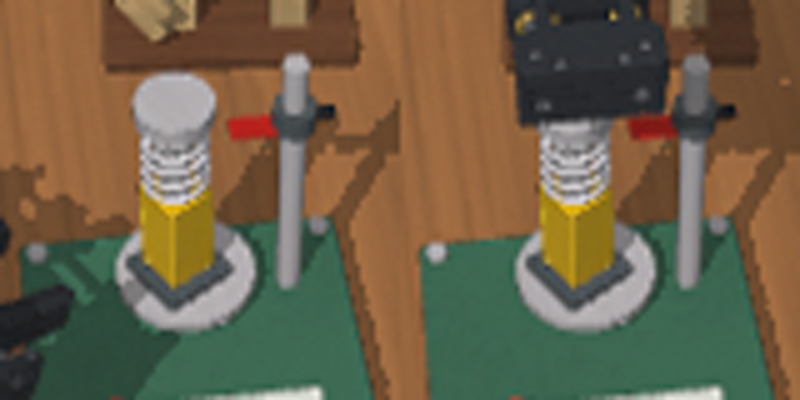

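Run:
```python
from look import *
for n in ["w11","w10","w9","w7","w12"]:
    c,s,T=pickle.load(open(n+".pkl","rb"));Q=cloud(c,c["T_tool_cam"])
    V=c["image"].max(-1);m=(V<75)&(abs(Q[...,1])<.07)&(Q[...,0]<.012)&(Q[...,0]>-.09)&(abs(Q[...,2])<.02)
    p=Q[m];print(n,round(s["gripper_width"],3),m.sum(),"x",np.percentile(p[:,0],[90,98,99.8]).round(4),"y",np.percentile(p[:,1],[1,99]).round(3),"z",np.percentile(p[:,2],[1,99]).round(3))
    for lo in np.arange(-.06,.012,.006):
        k=(p[:,0]>=lo)&(p[:,0]<lo+.006)
        if k.sum()>3: print("   ",round(lo,3),k.sum(),"y",np.percentile(p[k,1],[2,98]).round(3),"z",np.percentile(p[k,2],[2,98]).round(3))
```

```text
w11 0.046 6117 x [-0.0382 -0.0308 -0.0279] y [-0.037  0.039] z [-0.01  0.01]
    -0.06 679 y [-0.037  0.038] z [-0.01   0.007]
    -0.054 749 y [-0.036  0.037] z [-0.01   0.009]
    -0.048 573 y [-0.036  0.037] z [-0.01   0.008]
    -0.042 446 y [-0.035  0.036] z [-0.01   0.008]
    -0.036 372 y [-0.034  0.035] z [-0.01   0.007]
    -0.03 80 y [-0.031  0.032] z [-0.01   0.006]
w10 0.046 6160 x [-0.0375 -0.0303 -0.0276] y [-0.037  0.039] z [-0.011  0.009]
    -0.06 674 y [-0.037  0.038] z [-0.011  0.006]
    -0.054 756 y [-0.036  0.038] z [-0.011  0.007]
    -0.048 576 y [-0.035  0.037] z [-0.011  0.007]
    -0.042 459 y [-0.035  0.037] z [-0.011  0.007]
    -0.036 387 y [-0.034  0.036] z [-0.011  0.007]
    -0.03 110 y [-0.031  0.033] z [-0.011  0.007]
w9 0.029 5246 x [-0.0386 -0.0308 -0.0278] y [-0.028  0.03 ] z [-0.011  0.009]
    -0.06 584 y [-0.028  0.03 ] z [-0.011  0.005]
    -0.054 675 y [-0.027  0.029] z [-0.011  0.007]
    -0.048 535 y [-0.027  0.029] z [-0.011  0.007]
    -0.042 404 y [-0.027  0.028] z [-0.011  0.007]
    -0.036 294 y [-0.026  0.028] z [-0.011  0.007]
    -0.03 72 y [-0.023  0.024] z [-0.011 -0.009]
w7 0.029 5141 x [-0.0386 -0.0313 -0.028 ] y [-0.028  0.03 ] z [-0.012  0.009]
    -0.06 566 y [-0.028  0.03 ] z [-0.012  0.005]
    -0.054 675 y [-0.028  0.029] z [-0.012  0.007]
    -0.048 530 y [-0.027  0.028] z [-0.012  0.007]
    -0.042 394 y [-0.027  0.028] z [-0.012  0.006]
    -0.036 282 y [-0.026  0.027] z [-0.012  0.005]
    -0.03 61 y [-0.022  0.025] z [-0.011 -0.009]
w12 0.0 3250 x [-0.0364 -0.0302 -0.0278] y [-0.014  0.013] z [-0.01   0.006]
    -0.06 346 y [-0.012  0.01 ] z [-0.01  -0.007]
    -0.054 490 y [-0.015  0.014] z [-0.01  0.  ]
    -0.048 358 y [-0.014  0.013] z [-0.01  -0.008]
    -0.042 298 y [-0.014  0.013] z [-0.01  -0.008]
    -0.036 246 y [-0.013  0.012] z [-0.01  -0.008]
    -0.03 60 y [-0.009  0.008] z [-0.01  -0.008]
```

```bash
cat >> look.py <<'E'
def capz(name,z0=None):
    c,s,T=shot(name);P=cloud(c,T)
    p=P[205:275,285:360].reshape(-1,3);p=p[np.isfinite(p[:,0])]
    # cap top pts: in front of finger
    k=(p[:,0]>.541)&(p[:,0]<.549)&(abs(p[:,1]+.125)<.014)&(p[:,2]>.14)&(p[:,2]<.196)
    return (np.median(p[k][:,2]) if k.sum() else None),int(k.sum()),s
E
python3 - <<'E'
from look import *
C=np.array([.5598,-.1250,0])
for i,z in enumerate((.163,.158,.153,.148)):
    manip.move_linear(C+[0,0,z],rate=.04)
    zc,n,s=capz(f"p{i}");print(z,(s["tool_pos"]-C).round(4),s["contact_force"].round(2),zc,n,s["clock"])
E
```

```text
0.163 [-4.000e-04  1.000e-04  1.624e-01] [ 0.09 -0.15 -0.04] 0.18776385471145923 1190 37.8583
0.158 [ 3.00e-04 -1.00e-04  1.58e-01] [ 0.89 -0.6   1.11] 0.1850083737047085 1167 38.1833
0.153 [ 0.0005 -0.0002  0.1533] [ 1.58 -0.95  2.13] 0.18037320385891453 1138 38.5083
0.148 [ 0.0006 -0.0002  0.1483] [ 1.53 -0.55  5.79] 0.1753882053243125 1132 38.8333
```

```bash
python3 - <<'E'
from look import *
C=np.array([.5598,-.1250,0])
manip.move_linear(C+[0,0,.138],rate=.04)
zc,n,s=capz("p4");print((s["tool_pos"]-C).round(4),s["contact_force"].round(2),zc,n,s["clock"])
tgt=.138+(.1615-zc)
manip.move_linear(C+[0,0,tgt],rate=.03)
zc,n,s=capz("p5");print(tgt,(s["tool_pos"]-C).round(4),s["contact_force"].round(2),zc,n,s["clock"])
shot("sip5","side")
# mark in this view?
c,s,T=pickle.load(open("p5.pkl","rb"));P=cloud(c,T);H=hsv(c);red=((H[...,0]<5)|(H[...,0]>174))&(H[...,1]>150)
p=P[red];p=p[np.isfinite(p[:,0])];p=p[p[:,2]>.1];print("mark pts",len(p),p.mean(0) if len(p) else None)
E
python3 -c "
import cv2,numpy as np
a=cv2.imread('pics/sip5.png')[170:310,270:370];b=cv2.imread('pics/p5.png')
cv2.imwrite('pics/vp5.png',np.hstack([cv2.resize(a,(400,560)),cv2.resize(b[50:],(400,560))]))"
```

```text
[ 0.0009 -0.0002  0.1393] [-0.38 -1.03  9.72] 0.166724834901685 935 39.2833
0.13277516509831502 [ 0.001  -0.0003  0.1346] [-1.35 -0.13 11.97] 0.16201610874136432 865 39.6583
mark pts 78 [ 0.61186417 -0.12584047  0.16207854]
```

View pics/vp5.png

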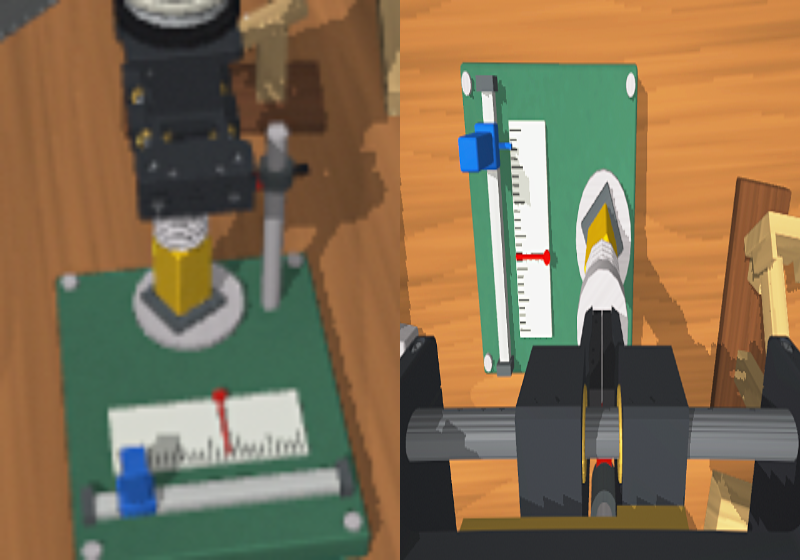

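Run:
```python
from look import *
C=np.array([.5598,-.1250,0])
manip.move_linear(C+[0,0,.1304],rate=.02)
zc,n,s=capz("p6");print((s["tool_pos"]-C).round(4),s["contact_force"].round(2),zc,n,s["clock"])
manip.dwell(.5)
zc,n,s=capz("p7");print((s["tool_pos"]-C).round(4),s["contact_force"].round(2),zc,n,s["clock"])
manip.dwell(.6)
zc,n,s=capz("p8");print((s["tool_pos"]-C).round(4),zc,n,s["clock"])
c,s,T=pickle.load(open("p8.pkl","rb"));P=cloud(c,T);H=hsv(c);red=((H[...,0]<5)|(H[...,0]>174))&(H[...,1]>150)
p=P[red];p=p[np.isfinite(p[:,0])];p=p[p[:,2]>.1];print("mark pts",len(p),np.median(p,0) if len(p) else None)
manip.dwell(.2)
manip.move_linear(C+[0,0,.166],rate=.05)
manip.move_linear(C+[0,0,.29],rate=.15)
print(manip.state()["clock"])
```

```text
[ 0.001  -0.0003  0.1325] [-1.81  0.28 12.13] 0.16006118003474817 861 40.025
[ 0.001  -0.0003  0.1326] [-1.6   0.12 11.55] 0.16008130315956945 845 40.575
[ 0.001  -0.0003  0.1326] 0.16007580617919182 853 41.225
mark pts 139 [ 0.61145804 -0.12560781  0.16214185]
43.3083
```

```bash
cat > car.py <<'E'
from look import *
TY=np.deg2rad(-1.7);TX=np.array([np.cos(TY),np.sin(TY)])
def measure(name):
    c,s,T=shot(name);P=cloud(c,T);H=hsv(c);h,S,V=[H[...,i] for i in range(3)]
    v=np.mgrid[:400,:640][0]
    reg=(P[...,0]>.46)&(P[...,0]<.66)&(P[...,1]<-.2)&(P[...,1]>-.31)&(P[...,2]>.02)&(P[...,2]<.1)
    n=((h<5)|(h>174))&(S>150)&reg
    yy,xx=np.where(n);k=yy>yy.max()-12
    nd=plane(c,T,[[xx[k].mean(),yy.max()]],.038)[0]
    b=(h>100)&(h<128)&(S>130)&reg
    yy,xx=np.where(b&(P[...,2]<.06)&(P[...,1]>-.266))
    k=yy<yy.min()+4
    ix=plane(c,T,[[xx[k].mean(),yy.min()]],.038)[0]
    t=b&(P[...,2]>.078);bl=np.median(P[t],0)
    print("needle",nd.round(4),"index",ix.round(4),"block top",bl.round(4),"d (needle-index) along tester x mm",((nd-ix)[:2]@TX*1000).round(2))
    return nd,ix,bl
E
python3 - <<'E'
from car import *
s0=pickle.load(open("s0.pkl","rb"))
manip.move_pose([.56,-.25,.27],s0["tcp_rot"])
measure("w13");print(manip.state()["clock"])
E
```

```text
needle [ 0.5752 -0.2533  0.038 ] index [ 0.5077 -0.2507  0.038 ] block top [ 0.5077 -0.2788  0.0841] d (needle-index) along tester x mm 67.54
44.575
```

View pics/w13.png

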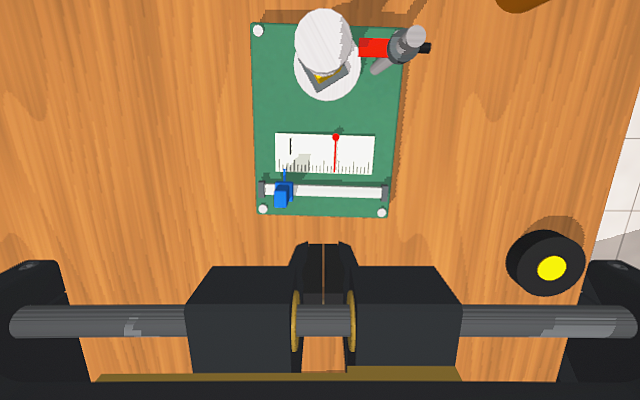

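Run:
```python
from car import *
c,s,T=pickle.load(open("w13.pkl","rb"))
o=orient(-ZZ,[np.sin(TY),-np.cos(TY),0])
b=np.array([.5077,-.2788,0]);tx=np.r_[TX,0]
manip.set_gripper(.045,15)
manip.move_pose(b+[0,0,.14],o)
s=manip.state();f0=s["contact_force"]
manip.move_linear(b+[0,0,.06],rate=.12)
manip.move_linear(b+[0,0,.034],rate=.05)
s=manip.state();print(s["clock"],s["tool_pos"],s["contact_force"]-f0)
manip.set_gripper(0.,12)
s=manip.state();print(s["clock"],s["gripper_width"],s["contact_force"]-f0)
manip.move_linear(b+tx*.0675+[0,0,.034],rate=.06)
s=manip.state();print(s["clock"],s["tool_pos"],s["gripper_width"],s["contact_force"]-f0)
measure("w14")
```

```text
47.475 [ 0.50754189 -0.27871402  0.03368537] [-0.33618845  1.40255915 -0.61430797]
48.0167 0.016095155912550257 [-2.01514585  0.61685708  0.14837664]
49.2917 [ 0.57581866 -0.28102038  0.03423824] 0.015662595839603048 [1.09147701 0.89580632 2.6521266 ]
needle [ 0.5744 -0.2544  0.038 ] index [ 0.5181 -0.2103  0.038 ] block top [ 0.5765 -0.2792  0.084 ] d (needle-index) along tester x mm 57.59
```

View pics/w14.png

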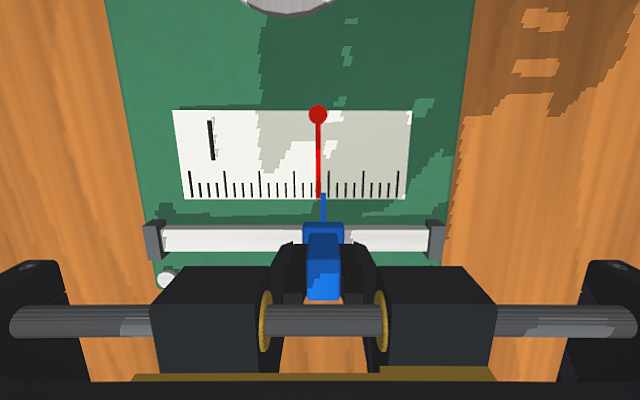

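Run:
```python
from car import *
c,s,T=pickle.load(open("w14.pkl","rb"))
im=c["image"];cv2.imwrite("pics/w14z.png",cv2.resize(im[160:230,290:350],None,fx=8,fy=8,interpolation=cv2.INTER_NEAREST))
H=hsv(c);h,S,V=[H[...,i] for i in range(3)]
for v in range(180,222,3):
    b=np.where((h[v,300:345]>100)&(h[v,300:345]<128)&(S[v,300:345]>120))[0]+300
    r=np.where(((h[v,300:345]<5)|(h[v,300:345]>174))&(S[v,300:345]>150))[0]+300
    print(v,"red",r.mean() if len(r) else None,"blue",b.mean() if len(b) else None)
n=plane(c,T,[[318.3,196]],.038)[0]
for z in (.036,.038,.042):
    i=plane(c,T,[[323,196]],z)[0];print(n,i,(n-i)[:2]@TX*1000)
```

```text
180 red 317.5 blue None
183 red 318.0 blue None
186 red 318.0 blue None
189 red 318.0 blue None
192 red 318.0 blue None
195 red 317.5 blue 323.0
198 red None blue 323.0
201 red None blue 322.5
204 red None blue 322.5
207 red None blue 322.5
210 red None blue 322.5
213 red None blue 322.5
216 red None blue 322.5
219 red None blue 322.5
[ 0.57470937 -0.2537904   0.038     ] [ 0.57741311 -0.25443419  0.036     ] -2.721643539453915
[ 0.57470937 -0.2537904   0.038     ] [ 0.57742402 -0.25387327  0.038     ] -2.7159117382467124
[ 0.57470937 -0.2537904   0.038     ] [ 0.57744585 -0.25275141  0.042     ] -2.7044481358323043
```

View pics/w14z.png

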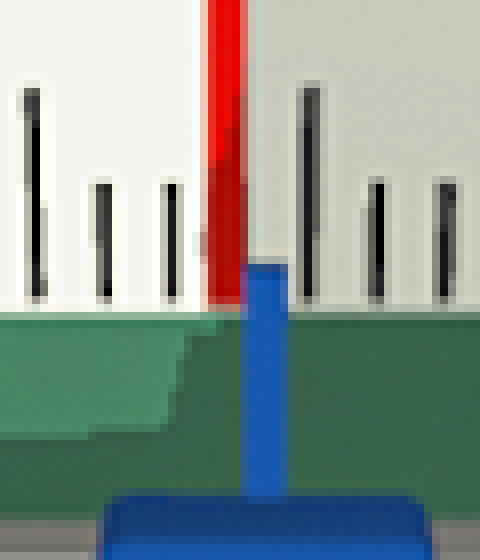

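Zoom shows the needle (318, 195) and index (323, 195); the index is 2.7 mm too far to +x, so I move it back.

```bash
python3 - <<'E'
from car import *
tx=np.r_[TX,0];b=np.array([.5077,-.2788,0])
manip.move_linear(b+tx*(.0675-.0030)+[0,0,.034],rate=.02)
manip.dwell(.2)
def chk(n):
    c,s,T=shot(n);H=hsv(c);h,S,V=[H[...,i] for i in range(3)]
    P=cloud(c,T);reg=(P[...,1]>-.268)&(P[...,1]<-.2)&(P[...,2]<.055)&(P[...,0]>.5)&(P[...,0]<.64)
    yy,xx=np.where(reg&((h<5)|(h>174))&(S>150));k=yy>yy.max()-6;nd=plane(c,T,[[xx[k].mean(),yy.max()]],.038)[0]
    yy,xx=np.where(reg&(h>105)&(h<122)&(S>170)&(V>90)&(P[...,0]>.55)&(P[...,0]<.6));k=yy<yy.min()+6
    ix=plane(c,T,[[xx[k].mean(),yy.min()]],.038)[0]
    print(n,nd.round(4),ix.round(4),((nd-ix)[:2]@TX*1000).round(2),s["clock"],s["gripper_width"])
chk("w15")
manip.set_gripper(.045)
manip.dwell(.2)
s=manip.state()
manip.move_linear([s["tool_pos"][0],s["tool_pos"][1],.12],rate=.12)
manip.move_linear([s["tool_pos"][0],s["tool_pos"][1]+.0,.27],rate=.2)
chk("w16");shot("si16","side");print(manip.state()["contact_force"])
c,s,T=pickle.load(open("w16.pkl","rb"));P=cloud(c,T)
E
python3 -c "
import cv2,numpy as np
a=cv2.imread('pics/si16.png')[170:310,270:370];b=cv2.imread('pics/w16.png')[:300,200:440]
cv2.imwrite('pics/v16.png',np.hstack([cv2.resize(a,(400,560)),cv2.resize(b,(400,500))[:560] if 0 else cv2.resize(b,(400,560))]))"
```

```text
w15 [ 0.5745 -0.252   0.038 ] [ 0.5738 -0.2525  0.038 ] 0.73 49.8417 0.01610176285729755
w16 [ 0.5747 -0.2505  0.038 ] [ 0.5734 -0.253   0.038 ] 1.23 52.45 0.04488129524089565
[ 0.41009216  0.69048414 -0.20176546]
```

View pics/v16.png

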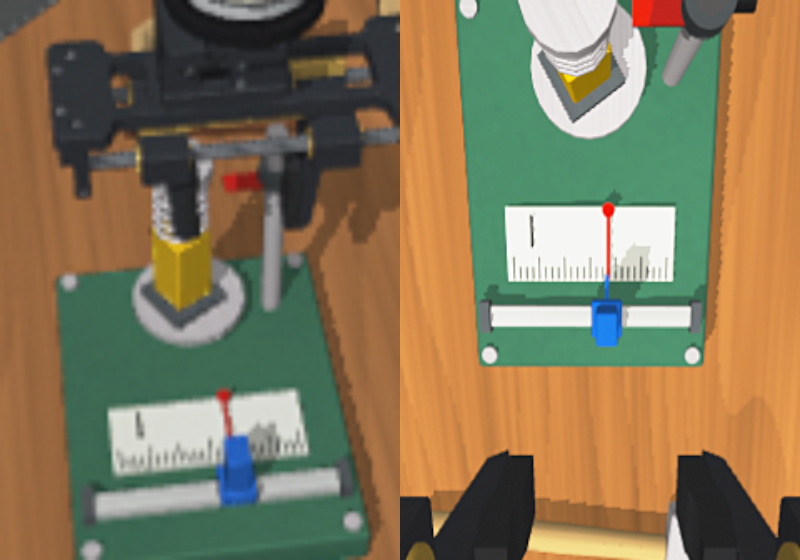

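Run:
```python
from look import *
s=manip.state();manip.move_linear(s["tool_pos"]+[0,.06,.06],rate=.2)
c,s,T=shot("w17");P=cloud(c,T)
m=(P[...,2]>.18)&(P[...,2]<.197)&(abs(P[...,0]-.56)<.045)&(abs(P[...,1]+.125)<.04)
m=cv2.morphologyEx(m.astype(np.uint8),cv2.MORPH_OPEN,np.ones((3,3)))
cn=max(cv2.findContours(m,0,1)[0],key=cv2.contourArea).reshape(-1,2)
zt=np.nanmedian(P[m>0][:,2]);print("cap",zt,cv2.minEnclosingCircle((plane(c,T,cn,zt)[:,:2]*1000).astype(np.float32)),s["clock"])
from cell import order
manip.dwell(.5)
print(order.close_job())
```

```text
cap 0.18786563305742063 ((560.0399780273438, -125.27598571777344), 21.669227600097656) 53.1167
the job is handed in; nothing more can be done
None
```

The whole task was carried out and handed in at about 54 s of the 72 s allowed. The hand-in gives no verdict, so the results below are my own measurements.

- **Rest:** I took the spring from the tray and laid it in the rest. It was seated to about 1 mm with the fingers off, and I then gripped it again.
- **Plate:** I stood it on the plate about 4 mm off centre towards the robot, on purpose, to clear the height mark. The needle moved only about 12 mm, well under the 40 mm limit.
- **Press:** I held the cap at 160.1 mm for about 1.3 s. I measured the mark's lower edge at about 159.7 mm. I saw no cap reading below 160.1 mm.
- **Carriage:** After release, the index was 0.7 to 1.2 mm from the needle; the limit is 5 mm. A first move had put it 2.7 mm too far, so I moved it back.
- **Final check:** The spring was upright and uncompressed, with the cap top at 187.9 mm and its centre at (560, −125) mm. The arm was clear and touching nothing.

One thing disagreed with the description. The fingertips end about 27 to 28 mm behind the stated TCP. I found this when the first press descent to 169 mm did not touch the cap, so I used wrist-camera depth on the cap to set the press height instead. Both grips therefore used only the ends of the fingers, but they held.

I did not measure the jar, hammer and offcut again at the end. The arm's planned path kept clear of them.

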